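# Lock the tagged jars away in the balcony planter locker

## Robot

A 6-joint arm with a two-finger parallel gripper is mounted at the origin on the work surface. World frame = base frame: x ahead of the robot, y to its left, z up, the work surface at z = 0. Lengths are in mm, angles in rad, forces in N, time in s.
With the tool pointing down it reaches from about 350 to 975 mm from the base axis. Payload 7.1 kg.
Tool frame: the origin (TCP) lies at the very end of the fingers, on their centre line; the grasp point (between the pads) lies 19 mm behind it; z points along the fingers, x is the direction in which the jaws open and shut, and the axes are right-handed (so a half turn about z gives the same grasp; the last joint's range is limited). The gripper opens to 88 mm and grips with 3 to 60 N. Pads are 20 mm wide; open, the fingers measure 115 mm over their backs; the gripper's body (75 mm by 178 mm) begins 61 mm behind the grasp point.
Start: joints at [1.311, 0.423, 1.63, -0, 1.089, -0.019], TCP at [149.018, 606.958, 222.675] pointing down, gripper open.
Joint ranges: [-3, 3], [-0.9, 2.11], [0.09, 2.58], [-1.31, 4.45], [0.11, 2.69], [-2.54, 2.54]. Speed limits (rad/s): [2.39, 2.39, 3.01, 3.14, 3.14, 3.14].

## Interface

Orientations are given as a rotation vector (axis times angle).
In Python, from workcell import ctrl gives the robot as it stands. The module is installed in compiled form; this text tells all that it offers.
- The arm moves only by the tool move_arm, never from a script. Its argument "motion" is a list of rows, each a list of 2 entries, a list of its own where there are three numbers: the shift along the tool's x, y, z normalised to -1 to 1, where 1 is 150 mm, then the turn, a rotation vector about the tool's x, y, z normalised to -1 to 1, where 1 is 60 degrees. In form: [[[x, y, z], [rx, ry, rz]], ...]. A call has exactly 5 rows; each row is the pose to reach, as a shift and turn from the pose commanded when the call began, along the tool's axes at that moment; what a row does not reach only later rows make up. A row lasts 1/8 s, in which the tool goes at most 62.5 mm and 10.7 degrees, less where a joint would pass 70% of its speed; a pose out of reach is approached as far as the arm can. A call with a number of a shift or a turn outside -1 to 1 is refused whole. A call with a gripper value outside its range is refused whole. "gripper" is the opening, from 0 (shut) to 1 (fully open), set as the call begins (left out, the last holds). The fingers move at their own pace and stop on an object; the grip force is fixed at half the most. Time passes only in rows, so rows that repeat a pose let the fingers close, or fill a call up. It gives the time, the measured TCP pose, the force and the opening at its end, in the units of the state.
- ctrl.get_obs(): the state, without advancing time (a new reading comes with each control period).
- ctrl.get_image(name): name is "scene" or "side" or "wrist"; returns a dict with "pixels" (384x512x3 uint8, red, green, blue), "camera_matrix" (3x3 intrinsics, pixels), "R" (3x3) and "t" (3): a world point X has camera coordinates R X + t; the wrist camera has in their place "mount" (4x4, takes a point from camera to tool coordinates, whose origin is the TCP and whose axes are the tool frame's). Camera axes: x right, y down, z forward; pixel columns grow to the right and rows downward; lengths in mm; the calibration is good to about 2 mm. A picture is of the moment at which its call begins: read the wrist's pose just before it. There is no depth.
- ctrl.close_job(): hands the job in, once; it reports no verdict.
Trained networks look in the newest picture that a camera, given by its name, has taken for a name from the list of things; names that differ only in an ending like _2 or _b are one class to them, and where a whole thing is asked for, a point or a joint stands for the part that bears it (a point fixed in the world has none). Each returns a list of dicts, best first, with "p" (0 to 1); they miss things now and then, are a little off and sometimes report something else, mostly with a low value. They report only what shows in the picture. A call takes as long as a camera call. They do not tell look-alikes from the thing itself.
- ctrl.boxes_of(camera, name): "location" ([x, y, z] in mm, in world coordinates, good to about 4 mm: the middle of the surface that is visible of it).
- ctrl.regions_of(camera, name): "mask" (384x512 bool, what is visible of it).
- ctrl.pinpoint(camera, name): "location" ([x, y, z] in mm, in world coordinates, good to about 4 mm: a listed point, or the origin of a listed thing).
The state is a dict: "t": time; "qpos": joint angles; "qvel": joint speeds; "joint_torque": joint torques, N m; "ee_pos": TCP position; "orientation": TCP orientation; "ft_force": force on the tool from outside, world axes, zero at the start; "moment": the same for the moment, N m; "width": finger opening in mm.
Only numpy, scipy, OpenCV 4.12 (cv2) and the standard library are available. Lean on these libraries where they do the work, as an engineer would, in place of code of your own. Each camera call takes 0.05 s, during which the arm holds its last target.

## Task

Open the planter locker by turning its three dials, from left to right as seen from the robot, to 3, 4 and 2, drawing the shackle fully up and sliding the hatch fully open. Stand every brown jar that is on the ledge upright on the floor of the well with its white tag squarely facing the reader bar along the far wall, then slide the hatch fully shut and press the shackle fully home. Leave everything else on the ledge where it is.

Things in the scene. Friction and masses are not known exactly. Their poses are not given: they have to be found in the camera images.
- dial1 (a joint): angle of the left-most (+y) dial, to show 3. At 0 rad number 1 is at the pointer; number k is at the pointer at (k-1) x 1.0472 rad. Grows anticlockwise seen from above; stops at -0.35 and 5.6 rad; friction 0.06 N m, stays where left. Numbers 1 to 6 are groups of white pips round the skirt; the pointer is the white line on the panel at the dial's robot side (-x of the locker)
- dial1_grip (a point): point on the vertical axis of the left-most (+y) dial, in its steel grip bar (58 mm long, 14 mm thick, 30 mm tall; its top is 13 mm above this point; the black skirt, 80 mm across, 17 mm below). Turns with the dial: x runs along the bar, away from the side where number 1 stands. Dials stand 100 mm apart
- dial2 (a joint): angle of the middle dial, to show 4. At 0 rad number 1 is at the pointer; number k is at the pointer at (k-1) x 1.0472 rad. Grows anticlockwise seen from above; stops at -0.35 and 5.6 rad; friction 0.06 N m, stays where left. Numbers 1 to 6 are groups of white pips round the skirt; the pointer is the white line on the panel at the dial's robot side (-x of the locker)
- dial2_grip (a point): point on the vertical axis of the middle dial, in its steel grip bar (58 mm long, 14 mm thick, 30 mm tall; its top is 13 mm above this point; the black skirt, 80 mm across, 17 mm below). Turns with the dial: x runs along the bar, away from the side where number 1 stands. Dials stand 100 mm apart
- dial3 (a joint): angle of the right-most (-y) dial, to show 2. At 0 rad number 1 is at the pointer; number k is at the pointer at (k-1) x 1.0472 rad. Grows anticlockwise seen from above; stops at -0.35 and 5.6 rad; friction 0.06 N m, stays where left. Numbers 1 to 6 are groups of white pips round the skirt; the pointer is the white line on the panel at the dial's robot side (-x of the locker)
- dial3_grip (a point): point on the vertical axis of the right-most (-y) dial, in its steel grip bar (58 mm long, 14 mm thick, 30 mm tall; its top is 13 mm above this point; the black skirt, 80 mm across, 17 mm below). Turns with the dial: x runs along the bar, away from the side where number 1 stands. Dials stand 100 mm apart
- shackle (a joint): how far the steel shackle is drawn up: 0 home (locked), 0.028 m fully up. It slides straight up, about 4 N of friction, stays where left. Any dial more than about 0.25 rad off its code number holds it down (2 mm play); while it is up the dials cannot turn. Its short leg passes through the hatch's eye and is clear of it from 0.021 m up
- shackle_grip (a point): middle of the shackle's top bar, 12 mm thick (along x of the locker), 52 mm long (along y), 24 mm tall, standing between the dials and the hatch. At home it is 153 mm above the ledge; it rises with the shackle. Nothing stands within 30 mm on its x sides, down to 27 mm below it. Its axis is 62 mm from the well's middle line; drawn up it stands 193 mm tall and can be knocked down again by a gripper turned across the well
- hatch (a joint): how far the wooden hatch has slid open: 0 shut, 0.125 m fully open. It slides level along +x of the locker (away from the robot), about 2.5 N of friction, stays where left; blocked after 3 mm while the shackle is home
- hatch_grip (a point): point in the hatch's steel handle, an upright bar 14 mm thick (along x of the locker), 70 mm long (along y), 28 mm tall on top of the hatch; the handle's top is 13 mm above the point, the hatch's upper face 14 mm below it (126 mm above the ledge). Moves with the hatch
- well (a point): centre of the floor of the well under the hatch. Axes of the fixed locker: z up, x from the dials towards the reader, y left. The floor is 12 mm above the ledge, the rim 118 mm; free space 84 mm along x and 290 mm along y (centred here), room for three jars side by side 100 mm apart. The shut hatch is 106 mm above this floor
- reader (a point): middle of the face of the black tag reader bar with a green glass strip, which runs along the far (+x) wall of the well and looks to -x of the locker; 42 mm from the well's centre
- jar1_center (a point): centre, half-way up (51 mm above its foot), of a brown lidded earthenware jar: body 64 mm across and 70 mm tall, on it a round lid knob 32 mm across and 32 mm tall, 102 mm in all, about 0.35 kg. z is up its axis; x points to the side with the white paper tag, above which the lid carries a short white ridge. None if this jar is absent today (2 or 3 jars are there)
- jar2_center (a point): centre, half-way up (51 mm above its foot), of a brown lidded earthenware jar: body 64 mm across and 70 mm tall, on it a round lid knob 32 mm across and 32 mm tall, 102 mm in all, about 0.35 kg. z is up its axis; x points to the side with the white paper tag, above which the lid carries a short white ridge. None if this jar is absent today (2 or 3 jars are there)
- jar3_center (a point): centre, half-way up (51 mm above its foot), of a brown lidded earthenware jar: body 64 mm across and 70 mm tall, on it a round lid knob 32 mm across and 32 mm tall, 102 mm in all, about 0.35 kg. z is up its axis; x points to the side with the white paper tag, above which the lid carries a short white ridge. None if this jar is absent today (2 or 3 jars are there)
- pot: open terracotta flowerpot, empty, 68 mm across the rim, 75 mm tall, not part of the job; origin under its centre
- crock: tall beige plastic fermentation container with a press-button vent lid, 168 mm across, 263 mm tall, not part of the job; origin under its centre
- bowl: stainless mixing bowl, 220 mm across, 75 mm tall, not part of the job; origin under its centre
- pestle: wooden pestle lying down, 170 mm long, up to 42 mm thick; origin under its middle, its length along x, not part of the job
- funnel: orange plastic funnel standing mouth down, 110 mm across, 100 mm tall, not part of the job; origin under its centre
- bottle: amber bottle, 64 mm across, 140 mm tall, not part of the job; origin under its centre
- brush: brush lying flat, about 160 mm long, not part of the job
There are look-alikes about, which are no part of the job. Leave any purple look-alike of the part that bears jar3_center alone.

How it is judged:
By the outcome, as a careful person would: the job done as asked, in the order asked, and still so for the second after the job is handed in, with the robot touching nothing.
Of jar1, jar2, jar3 only 2 to 3 are there at a start; the rules pass over those that are not, and their reading is None.
At some moment in a run one of jar1, jar2, jar3 may be knocked a few centimetres aside while the robot is not near it.
It also fails if it takes over 210 s, if anything falls off the work surface, if the arm or the gripper's body presses on something with over 40 N, if the wrist force passes 120 N, or if a joint passes its speed limit or range.

## Working session

There is one attempt and no reset: what is moved stays moved. The work goes in short steps, Python scripts to look and compute and a tool call to move; the robot and the scene stay as the last step left them, time stands still between calls to the robot, and variables do not carry over. Pictures are saved under pics/ and viewed, and the job is handed in when it is done.

Besides the shell and the picture viewer there is one more tool, called after "Request:" as a command line: name --argument value ..., lists and objects as JSON in quotes. move_arm: Moves the arm, as the interface text tells. Its arguments: {"type":"object","properties":{"motion":{"type":"array","items":{"type":"array"}},"gripper":{"type":"number"}},"required":["motion"]}

```bash
mkdir -p pics; ls; cat > h.py <<'E'
import numpy as np, cv2
from scipy.spatial.transform import Rotation as Rn
from workcell import ctrl
def shot(cam,fn,crop=None,scale=1):
    o=ctrl.get_obs(); im=ctrl.get_image(cam); p=im["pixels"]
    if crop: x0,y0,x1,y1=crop; p=p[y0:y1,x0:x1]
    p=cv2.resize(p,None,fx=scale,fy=scale,interpolation=cv2.INTER_CUBIC)
    cv2.imwrite("pics/"+fn,np.ascontiguousarray(p[:,:,::-1])); return o,im
E
python3 - <<'E'
from h import *
for c in ("scene","side","wrist"):
    o,im=shot(c,c+"0.png")
    print(c,im["camera_matrix"].tolist(), im.get("R"),im.get("t"),im.get("mount"))
print(o)
for c in ("scene","side"):
  for n in ["dial1_grip","dial2_grip","dial3_grip","shackle_grip","hatch_grip","well","reader","jar1_center","pot","crock","bowl","pestle","funnel","bottle","brush"]:
    try: print(c,n,[(round(d["p"],2),np.round(d["location"]).tolist()) for d in ctrl.pinpoint(c,n)])
    except Exception as e: print(n,e)
E
```

```text
pics
scene [[395.2695955359639, 0.0, 255.27277880771962], [0.0, 395.2695955359639, 194.33640527928122], [0.0, 0.0, 1.0]] [[ 0.86823298  0.49586738 -0.01694214]
 [ 0.3989352  -0.71799859 -0.57037595]
 [-0.29499526  0.4884604  -0.82120901]] [-412.91662381 -108.55956406 1692.3710619 ] None
side [[412.9325573677223, 0.0, 255.12294416828402], [0.0, 412.9325573677223, 183.01813024879573], [0.0, 0.0, 1.0]] [[ 0.97478349 -0.2222452  -0.02010539]
 [-0.16570113 -0.66053098 -0.73228544]
 [ 0.14946669  0.71715124 -0.68070097]] [-445.11902962  152.19958663 1581.97196576] None
wrist [[304.1537781415256, 0.0, 255.05310987320513], [0.0, 304.1537781415256, 193.6890685572824], [0.0, 0.0, 1.0]] None None [[ 9.99999340e-01 -1.14845434e-03  1.76220470e-05 -9.52243887e-01]
 [ 1.09876229e-03  9.60975408e-01  2.76631629e-01 -7.58482976e+01]
 [-3.34633150e-04 -2.76631427e-01  9.60976036e-01 -1.61893132e+02]
 [ 0.00000000e+00  0.00000000e+00  0.00000000e+00  1.00000000e+00]]
{'t': 0.1, 'qpos': array([ 1.31097935e+00,  4.23740213e-01,  1.63060351e+00, -3.31545653e-06,
        1.08859111e+00, -1.89841861e-02]),
[... 1142 characters left out ...]
78, [692.0, -373.0, 2.0])]
side dial1_grip [(0.84, [442.0, 50.0, 110.0]), (0.59, [601.0, -47.0, 53.0]), (0.16, [566.0, 392.0, 50.0])]
side dial2_grip [(0.83, [439.0, -46.0, 113.0])]
side dial3_grip [(0.71, [446.0, -144.0, 110.0])]
side shackle_grip [(0.61, [496.0, -1.0, 154.0])]
side hatch_grip [(0.69, [543.0, -92.0, 138.0])]
side well []
side reader [(0.56, [599.0, -49.0, 54.0])]
side jar1_center []
side pot [(0.61, [470.0, 359.0, -3.0])]
side crock [(0.7, [518.0, 563.0, -0.0])]
side bowl [(0.57, [564.0, -555.0, -1.0]), (0.29, [340.0, -454.0, -3.0])]
side pestle []
side funnel [(0.77, [364.0, 481.0, -0.0])]
side bottle [(0.8, [699.0, 362.0, -1.0])]
side brush [(0.73, [695.0, -374.0, -3.0])]
```

View pics/scene0.png

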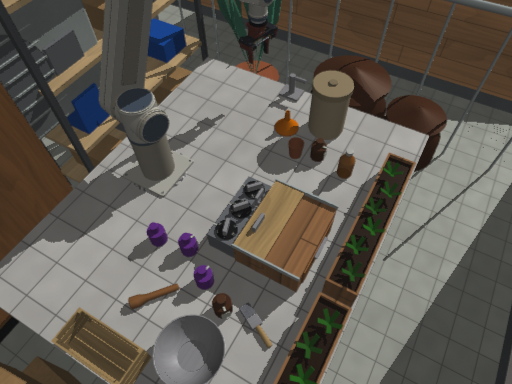

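View pics/side0.png

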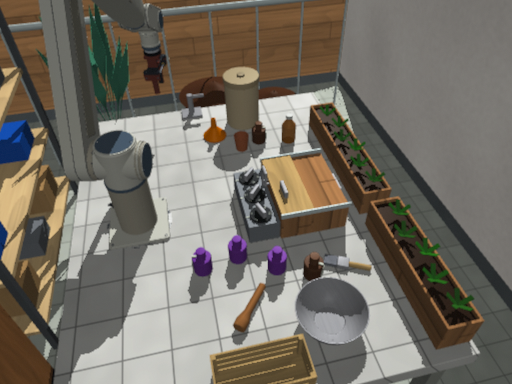

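View pics/wrist0.png

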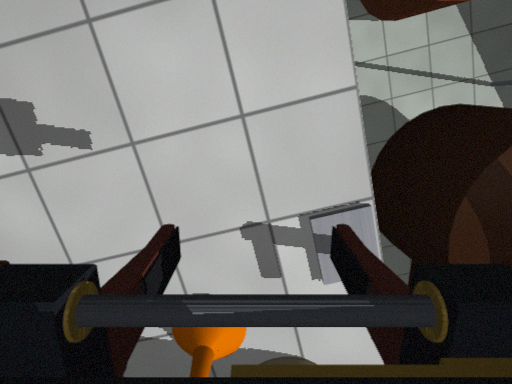

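```bash
python3 - <<'E'
from h import *
for c in ("scene","side"):
  for n in ["jar1_center","jar2_center","jar3_center"]:
    print(c,n,[(round(d["p"],2),np.round(d["location"]).tolist()) for d in ctrl.pinpoint(c,n)],[(round(d["p"],2),np.round(d["location"]).tolist()) for d in ctrl.boxes_of(c,n)])
shot("scene","scL.png",(150,100,350,260),4)
shot("side","siR.png",(300,60,500,210),4)
shot("side","siD.png",(210,170,340,260),6)
E
```

```text
scene jar1_center [] [(0.42, [567.0, -57.0, 121.0])]
scene jar2_center [(0.61, [562.0, 392.0, 51.0]), (0.53, [364.0, 484.0, -2.0])] [(0.53, [570.0, 374.0, 64.0])]
scene jar3_center [(0.88, [567.0, -375.0, 53.0]), (0.85, [334.0, -249.0, 54.0]), (0.79, [207.0, -270.0, 53.0]), (0.68, [458.0, -325.0, 52.0]), (0.42, [560.0, 392.0, 48.0])] [(0.97, [469.0, -333.0, 72.0]), (0.83, [346.0, -258.0, 70.0]), (0.59, [576.0, -389.0, 70.0]), (0.58, [224.0, -277.0, 73.0]), (0.34, [568.0, -58.0, 123.0]), (0.23, [701.0, 343.0, 81.0])]
side jar1_center [] []
side jar2_center [(0.5, [565.0, 394.0, 51.0]), (0.32, [439.0, -43.0, 110.0])] [(0.59, [561.0, 371.0, 54.0])]
side jar3_center [(0.91, [336.0, -251.0, 49.0]), (0.86, [457.0, -321.0, 52.0]), (0.81, [212.0, -270.0, 52.0]), (0.78, [569.0, -380.0, 54.0]), (0.63, [448.0, -146.0, 109.0])] [(0.64, [560.0, -399.0, 70.0]), (0.62, [451.0, -340.0, 68.0]), (0.62, [334.0, -269.0, 67.0]), (0.59, [213.0, -287.0, 65.0])]
```

View crops.

View pics/scL.png

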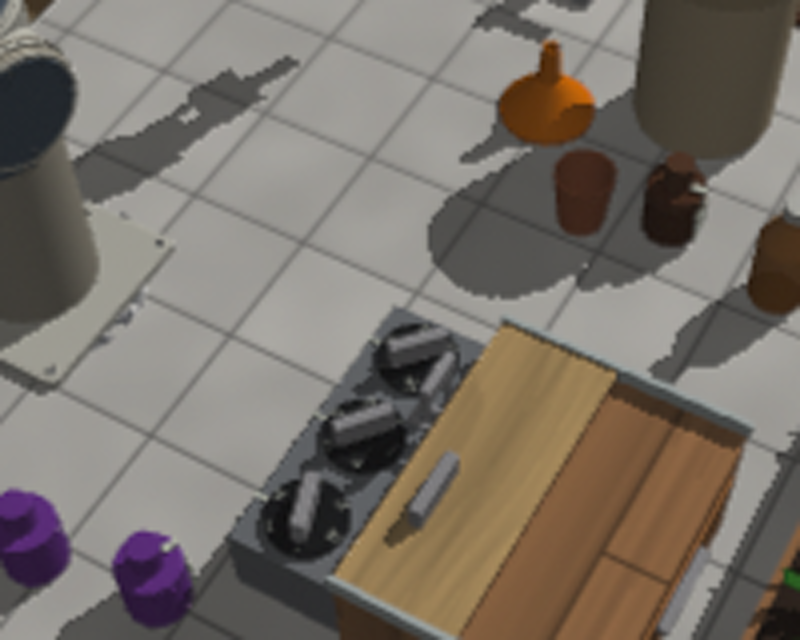

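View pics/siD.png

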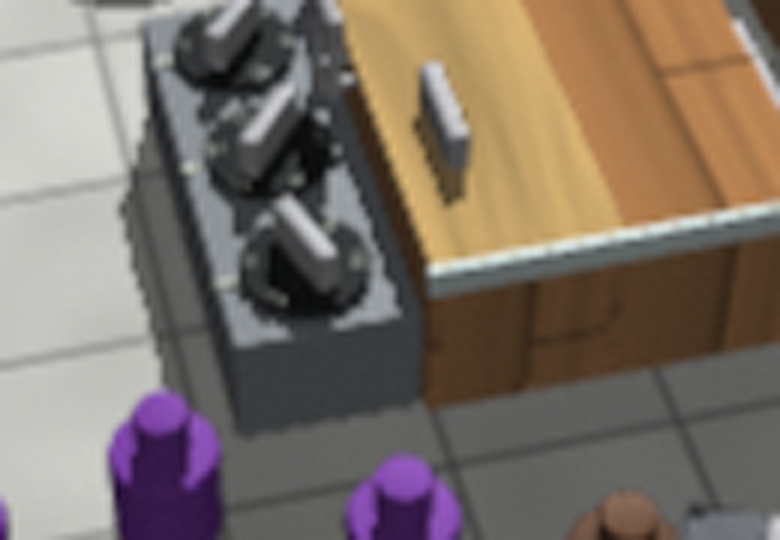

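```bash
python3 - <<'E'
from h import *
shot("scene","scJ.png",(190,280,260,330),10)
shot("scene","scJ2.png",(270,110,370,190),8)
shot("side","siJ.png",(200,80,310,160),7)
shot("side","siJ2.png",(290,230,370,290),9)
E
```

```text
(no output)
```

View pics/scJ2.png

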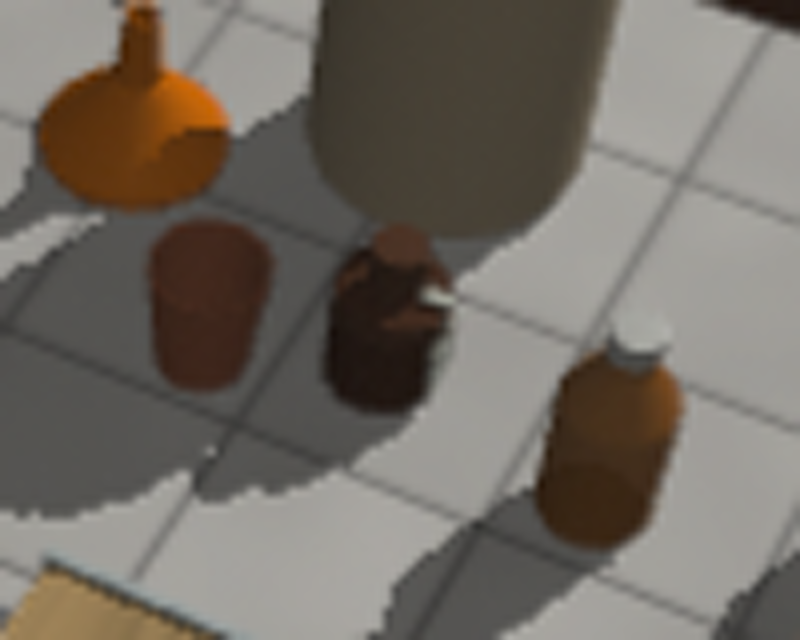

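View pics/scJ.png

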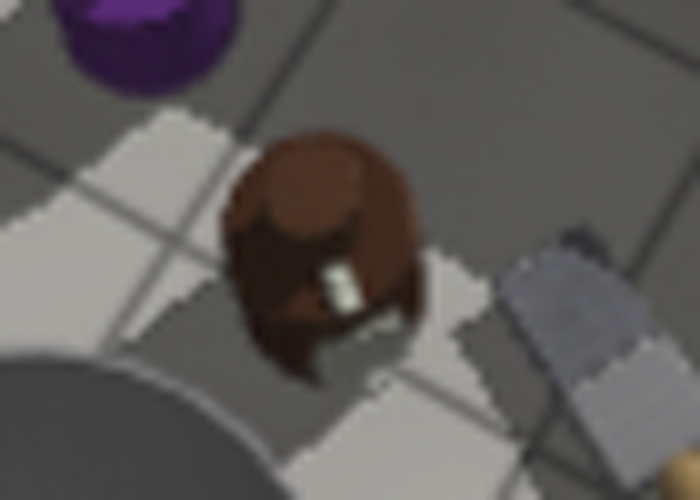

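```bash
cat >> h.py <<'E'
import json,os
CF="cmd.json"
def getcmd():
    return json.load(open(CF))   # x,y,z,yaw
def setcmd(c): json.dump([float(v) for v in c],open(CF,"w"))
def plan(*wps,stretch=1.0,commit=True):
    """wps: (x,y,z,yaw) ; prints calls; tool pointing down."""
    c=np.array(getcmd())
    for w in wps:
        w=np.array(w,float)
        while True:
            d=w-c
            ph=c[3]; ex=np.array([np.cos(ph),np.sin(ph),0]); ey=np.array([np.sin(ph),-np.cos(ph),0]); ez=np.array([0,0,-1.])
            s=np.array([d[:3]@ex,d[:3]@ey,d[:3]@ez])/150
            a=-d[3]/np.radians(60)
            n=max(np.abs(s).max()/0.99,abs(a)/0.85,np.linalg.norm(d[:3])/280,1)*1.0
            f=1/n
            rows=[]
            for k in range(1,6):
                g=min(1,k/5*stretch) if f>=0.999 else k/5
                if f>=0.999: g=min(1,k/4)   # last row settles
                rows.append([[round(float(v*f*g),3) for v in s],[0,0,round(float(a*f*g),3)]])
            print(json.dumps(rows).replace(" ",""))
            l=rows[-1]; 
            c=c+np.r_[150*(l[0][0]*ex+l[0][1]*ey+l[0][2]*ez),-l[1][2]*np.radians(60)]
            if f>=0.999: break
    if commit: setcmd(c)
    print("end",np.round(c,2))
def state():
    o=ctrl.get_obs(); R=Rn.from_rotvec(o["orientation"]).as_matrix()
    print("t%.2f"%o["t"],"pos",np.round(o["ee_pos"],1),"yaw %.3f tilt %.4f"%(np.arctan2(R[1,0],R[0,0]),np.arccos(min(1,-R[2,2]))),"F",np.round(o["ft_force"],1),"M",np.round(o["moment"],2),"w %.1f"%o["width"],"q",np.round(o["qpos"],2),"cmd",np.round(getcmd(),2))
    return o
def wcam(o,im):
    """world->cam for wrist: returns R,t"""
    T=np.eye(4); T[:3,:3]=Rn.from_rotvec(o["orientation"]).as_matrix(); T[:3,3]=o["ee_pos"]
    M=np.linalg.inv(T@np.array(im["mount"])); return M[:3,:3],M[:3,3]
def proj(X,K,R,t):
    p=np.atleast_2d(X)@R.T+t; p=p@np.array(K).T; return p[:,:2]/p[:,2:]
def ray(uv,z,K,R,t):
    d=R.T@np.linalg.inv(K)@np.array([uv[0],uv[1],1.]); C=-R.T@t; return C+d*(z-C[2])/d[2]
E
python3 - <<'E'
from h import *
o=ctrl.get_obs(); R=Rn.from_rotvec(o["orientation"]).as_matrix()
setcmd([149.018,606.958,222.675,np.arctan2(R[1,0],R[0,0])])
state()
# camera at tool -y 76 ; yaw=pi/2 -> camera at -x side. survey over dials, looking +x
plan((200,400,340,1.5),(400,-50,340,np.pi/2))
E
```

```text
t2.60 pos [149.  607.  222.7] yaw 1.330 tilt 0.0000 F [-0.4 -0.   0.2] M [-0.   -0.01  0.03] w 87.9 q [ 1.31  0.42  1.63  0.    1.09 -0.02] cmd [149.02 606.96 222.68   1.33]
[[[-0.198,0.104,-0.123],[0,0,-0.026]],[[-0.396,0.207,-0.246],[0,0,-0.051]],[[-0.594,0.311,-0.369],[0,0,-0.077]],[[-0.792,0.415,-0.492],[0,0,-0.102]],[[-0.99,0.518,-0.615],[0,0,-0.128]]]
[[[-0.071,0.026,-0.042],[0,0,-0.009]],[[-0.143,0.052,-0.084],[0,0,-0.017]],[[-0.214,0.078,-0.125],[0,0,-0.026]],[[-0.285,0.104,-0.167],[0,0,-0.034]],[[-0.285,0.104,-0.167],[0,0,-0.034]]]
[[[-0.198,0.105,-0.0],[0,0,-0.005]],[[-0.396,0.211,-0.0],[0,0,-0.009]],[[-0.594,0.316,-0.0],[0,0,-0.014]],[[-0.792,0.422,-0.0],[0,0,-0.019]],[[-0.99,0.527,-0.0],[0,0,-0.023]]]
[[[-0.198,0.099,-0.0],[0,0,-0.005]],[[-0.396,0.199,-0.0],[0,0,-0.009]],[[-0.594,0.298,-0.0],[0,0,-0.014]],[[-0.792,0.398,-0.0],[0,0,-0.018]],[[-0.99,0.497,-0.0],[0,0,-0.023]]]
[[[-0.238,0.113,-0.0],[0,0,-0.005]],[[-0.476,0.225,-0.0],[0,0,-0.011]],[[-0.715,0.338,-0.0],[0,0,-0.016]],[[-0.953,0.45,-0.0],[0,0,-0.022]],[[-0.953,0.45,-0.0],[0,0,-0.022]]]
end [399.99 -50.01 339.98   1.57]
```

Request:
move_arm --motion '[[[-0.198,0.104,-0.123],[0,0,-0.026]],[[-0.396,0.207,-0.246],[0,0,-0.051]],[[-0.594,0.311,-0.369],[0,0,-0.077]],[[-0.792,0.415,-0.492],[0,0,-0.102]],[[-0.99,0.518,-0.615],[0,0,-0.128]]]'

```text
t: 3.22
ee_pos: [189.2, 443.2, 315.6]
orientation: [-2.336, -2.101, -0.0]
ft_force: [-0.4, -0.1, 0.4]
width: 88.2
```

Request:
move_arm --motion '[[[-0.071,0.026,-0.042],[0,0,-0.009]],[[-0.143,0.052,-0.084],[0,0,-0.017]],[[-0.214,0.078,-0.125],[0,0,-0.026]],[[-0.285,0.104,-0.167],[0,0,-0.034]],[[-0.285,0.104,-0.167],[0,0,-0.034]]]'

```text
t: 3.85
ee_pos: [200.2, 399.8, 340.3]
orientation: [-2.299, -2.14, -0.001]
ft_force: [-0.6, -0.1, 0.1]
width: 87.9
```

Request:
move_arm --motion '[[[-0.198,0.105,0],[0,0,-0.005]],[[-0.396,0.211,0],[0,0,-0.009]],[[-0.594,0.316,0],[0,0,-0.014]],[[-0.792,0.422,0],[0,0,-0.019]],[[-0.99,0.527,0],[0,0,-0.023]]]'

```text
t: 4.47
ee_pos: [268.7, 245.6, 339.9]
orientation: [-2.272, -2.169, -0.0]
ft_force: [0.3, 0.3, -0.4]
width: 88.1
```

Request:
move_arm --motion '[[[-0.198,0.099,0],[0,0,-0.005]],[[-0.396,0.199,0],[0,0,-0.009]],[[-0.594,0.298,0],[0,0,-0.014]],[[-0.792,0.398,0],[0,0,-0.018]],[[-0.99,0.497,0],[0,0,-0.023]]]'

```text
t: 5.1
ee_pos: [336.3, 93.7, 339.9]
orientation: [-2.246, -2.196, -0.0]
ft_force: [0.1, -0.7, -0.1]
width: 88.0
```

Request:
move_arm --motion '[[[-0.238,0.113,0],[0,0,-0.005]],[[-0.476,0.225,0],[0,0,-0.011]],[[-0.715,0.338,0],[0,0,-0.016]],[[-0.953,0.45,0],[0,0,-0.022]],[[-0.953,0.45,0],[0,0,-0.022]]]' --gripper 0.45

```text
t: 5.72
ee_pos: [400.9, -51.6, 339.6]
orientation: [-2.225, -2.218, 0.001]
ft_force: [0.6, 0.6, -0.6]
width: 41.9
```

```bash
python3 - <<'E'
from h import *
state()
o,im=shot("wrist","w1.png",None,1.5)
R,t=wcam(o,im)
for n in ["dial1_grip","dial2_grip","dial3_grip","shackle_grip","hatch_grip","well","reader"]:
    r=ctrl.pinpoint("wrist",n)
    print(n,[(round(d["p"],2),np.round(d["location"],1).tolist(),np.round(proj(d["location"],im["camera_matrix"],R,t)*1.5).tolist()) for d in r])
E
```

```text
t5.72 pos [400.9 -51.6 339.6] yaw 1.568 tilt 0.0005 F [ 0.6  0.6 -0.6] M [ 0.03 -0.02  0.  ] w 41.9 q [-0.16 -0.06  1.95 -0.    1.25 -1.72] cmd [399.99 -50.01 339.98   1.57]
dial1_grip [(0.56, [444.8, 49.9, 111.6], [[497.0, 298.0]])]
dial2_grip [(0.88, [443.0, -46.6, 110.0], [[389.0, 296.0]])]
dial3_grip [(0.85, [443.9, -153.0, 107.0], [[272.0, 297.0]])]
shackle_grip [(0.59, [491.6, 0.5, 154.2], [[447.0, 367.0]])]
hatch_grip [(0.74, [543.6, -90.6, 138.1], [[341.0, 413.0]])]
well [(0.51, [542.0, -90.8, 137.8], [[341.0, 411.0]])]
reader []
```

View pics/w1.png

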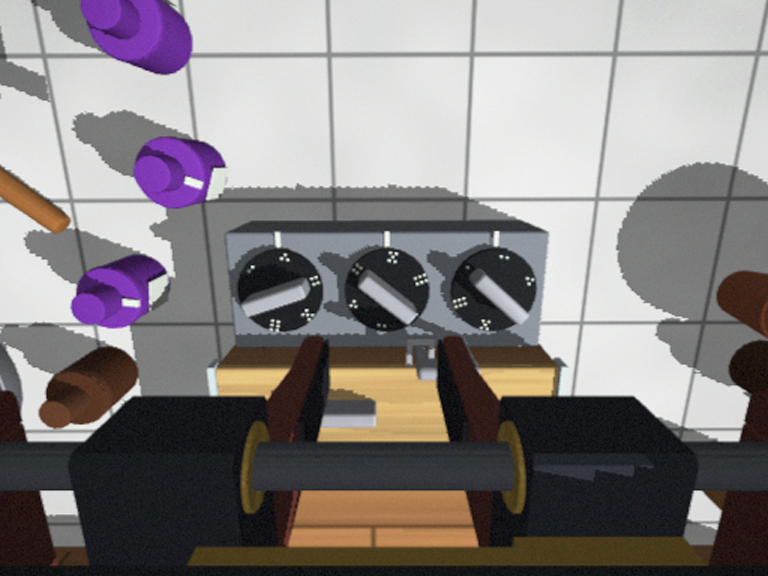

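```bash
python3 - <<'E'
from h import *
shot("wrist","w2.png",(150,145,370,235),3.6)
E
```

```text
(no output)
```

View pics/w2.png

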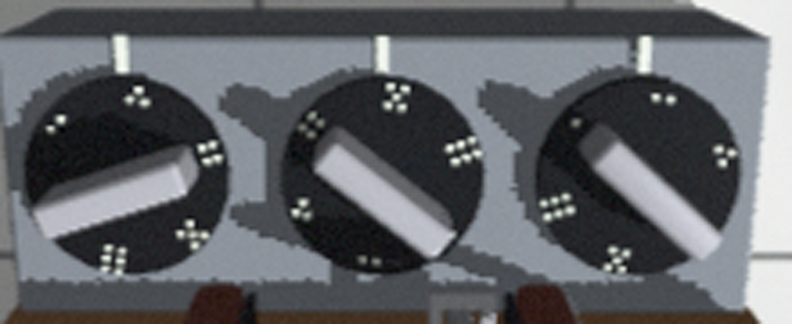

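```bash
python3 - <<'E'
from h import *
o=ctrl.get_obs(); im=ctrl.get_image("wrist"); R,t=wcam(o,im); K=im["camera_matrix"]
state()
f=lambda u,v:(150+(u+.5)/3.6-.5,145+(v+.5)/3.6-.5)
for n,p,z in [("ptr3",(121,36),88),("ptr2",(382,36),88),("ptr1",(645,36),88),("c3",(127,172),93),("c2",(382,172),93),("c1",(640,174),93),
  ("b1a",(598,138),123),("b1b",(708,246),123),("b2a",(328,152),123),("b2b",(444,244),123),("b3a",(185,178),123),("b3b",(40,222),123),("edgeL",(5,38),88),("edgeR",(766,38),88)]:
    print(n,np.round(ray(f(*p),z,K,R,t),1))
# predicted centres
for y in (50,-50,-150): print(proj([443,y,93],K,R,t))
g=cv2.cvtColor(im["pixels"],cv2.COLOR_RGB2GRAY)[150:235,150:375]
# bar tops: bright low-sat
p=im["pixels"].astype(int); 
cv2.imwrite("pics/pw.png",im["pixels"][:,:,::-1])
m=((p.min(2)>150)&(p.max(2)-p.min(2)<45)).astype(np.uint8)
n,l,s,c=cv2.connectedComponentsWithStats(m[150:230,150:375])
for i in range(1,n):
    if s[i,4]>60:
        ys,xs=np.where(l==i); P=np.array([ray((x+150,y+150),123,K,R,t)[:2] for x,y in zip(xs,ys)])
        r=cv2.minAreaRect(P.astype(np.float32)); q=P-P.mean(0); e,v=np.linalg.eigh(q.T@q)
        print(s[i,4],np.round(P.mean(0),1),"ang",round(np.degrees(np.arctan2(v[1,1],v[0,1])),1),r)
E
```

```text
t6.22 pos [399.9 -49.5 340.1] yaw 1.572 tilt 0.0003 F [ 0.2 -0.3  0.2] M [ 0.01 -0.   -0.03] w 39.3 q [-0.15 -0.06  1.95  0.    1.25 -1.72] cmd [399.99 -50.01 339.98   1.57]
ptr3 [ 387.6 -148.3   88. ]
ptr2 [387.6 -49.3  88. ]
ptr1 [387.6  50.5  88. ]
c3 [ 439.8 -148.3   93. ]
c2 [439.8 -49.3  93. ]
c1 [440.6  50.9  93. ]
b1a [418.7  27.6 123. ]
b1b [459.5  70.3 123. ]
b2a [423.8 -68.7 123. ]
b2b [458.7 -26.6 123. ]
b3a [ 433.5 -120.4  123. ]
b3b [ 450.2 -174.   123. ]
edgeL [ 388.3 -192.4   88. ]
edgeR [388.3  96.5  88. ]
[[326.64430434 194.63252921]]
[[255.2482372  194.62882605]]
[[183.84346245 194.62512244]]
1214 [430.8  94.2] ang -175.8 ((429.31927490234375, 90.49391174316406), (109.3600082397461, 25.999298095703125), 6.189618110656738)
360 [443.  52.] ang 48.0 ((442.8704833984375, 52.10675048828125), (54.959781646728516, 12.041646957397461), 47.74143981933594)
367 [442.4 -48.2] ang 51.4 ((442.6881408691406, -48.181697845458984), (54.786354064941406, 12.991442680358887), 52.65534973144531)
344 [ 442.6 -147.2] ang 108.6 ((442.6375732421875, -147.3854522705078), (10.953369140625, 56.59942626953125), 18.7725772857666)
```

```bash
python3 - <<'E'
from h import *
d=np.radians
plan((442.4,-148.3,180,d(18.6)))
plan((442.4,-148.3,98,d(18.6)))
plan((442.4,-148.3,98,d(-30)))
print("lift");plan((442.4,-148.3,140,d(-30)))
plan((442.4,-48.6,140,d(-38.6)))
plan((442.4,-48.6,98,d(-38.6)))
plan((442.4,-48.6,98,d(-90)))
E
```

```text
[[[-0.094,0.04,0.152],[0,0,0.17]],[[-0.187,0.081,0.305],[0,0,0.34]],[[-0.281,0.121,0.457],[0,0,0.51]],[[-0.374,0.162,0.609],[0,0,0.68]],[[-0.468,0.202,0.762],[0,0,0.85]]]
[[[-0.014,0.049,0.076],[0,0,0.085]],[[-0.028,0.098,0.152],[0,0,0.17]],[[-0.041,0.147,0.228],[0,0,0.255]],[[-0.055,0.196,0.305],[0,0,0.34]],[[-0.055,0.196,0.305],[0,0,0.34]]]
end [ 4.4239e+02 -1.4824e+02  1.7992e+02  3.2000e-01]
[[[-0.0,0.0,0.137],[0,0,0.0]],[[-0.0,0.0,0.273],[0,0,0.0]],[[-0.0,0.0,0.41],[0,0,0.0]],[[-0.0,0.0,0.546],[0,0,0.0]],[[-0.0,0.0,0.546],[0,0,0.0]]]
end [ 4.4239e+02 -1.4824e+02  9.8020e+01  3.2000e-01]
[[[-0.0,0.0,0.0],[0,0,0.203]],[[-0.0,0.0,0.0],[0,0,0.405]],[[-0.0,0.0,0.0],[0,0,0.608]],[[-0.0,0.0,0.0],[0,0,0.81]],[[-0.0,0.0,0.0],[0,0,0.81]]]
end [ 442.39 -148.24   98.02   -0.52]
lift
[[[0.0,0.0,-0.07],[0,0,0.0]],[[0.0,0.0,-0.14],[0,0,0.0]],[[0.0,0.0,-0.21],[0,0,0.0]],[[0.0,0.0,-0.28],[0,0,0.0]],[[0.0,0.0,-0.28],[0,0,0.0]]]
end [ 442.39 -148.24  140.02   -0.52]
[[[-0.083,-0.144,0.0],[0,0,0.036]],[[-0.166,-0.288,0.0],[0,0,0.072]],[[-0.249,-0.432,0.0],[0,0,0.108]],[[-0.332,-0.575,0.0],[0,0,0.143]],[[-0.332,-0.575,0.0],[0,0,0.143]]]
end [442.38 -48.65 140.02  -0.67]
[[[-0.0,-0.0,0.07],[0,0,0.0]],[[-0.0,-0.0,0.14],[0,0,0.0]],[[-0.0,-0.0,0.21],[0,0,0.0]],[[-0.0,-0.0,0.28],[0,0,0.0]],[[-0.0,-0.0,0.28],[0,0,0.0]]]
end [442.38 -48.65  98.02  -0.67]
[[[-0.0,-0.0,0.0],[0,0,0.17]],[[-0.0,-0.0,0.0],[0,0,0.34]],[[-0.0,-0.0,0.0],[0,0,0.51]],[[-0.0,-0.0,0.0],[0,0,0.68]],[[-0.0,-0.0,0.0],[0,0,0.85]]]
[[[-0.0,-0.0,0.0],[0,0,0.002]],[[-0.0,-0.0,0.0],[0,0,0.004]],[[-0.0,-0.0,0.0],[0,0,0.005]],[[-0.0,-0.0,0.0],[0,0,0.007]],[[-0.0,-0.0,0.0],[0,0,0.007]]]
end [442.38 -48.65  98.02  -1.57]
```

Request:
move_arm --motion '[[[-0.094,0.04,0.152],[0,0,0.17]],[[-0.187,0.081,0.305],[0,0,0.34]],[[-0.281,0.121,0.457],[0,0,0.51]],[[-0.374,0.162,0.609],[0,0,0.68]],[[-0.468,0.202,0.762],[0,0,0.85]]]'

```text
t: 6.85
ee_pos: [430.6, -120.5, 225.1]
orientation: [2.964, 1.041, 0.001]
ft_force: [-0.7, 0.3, 1.1]
width: 40.0
```

Request:
move_arm --motion '[[[-0.014,0.049,0.076],[0,0,0.085]],[[-0.028,0.098,0.152],[0,0,0.17]],[[-0.041,0.147,0.228],[0,0,0.255]],[[-0.055,0.196,0.305],[0,0,0.34]],[[-0.055,0.196,0.305],[0,0,0.34]]]'

```text
t: 7.48
ee_pos: [442.1, -148.2, 179.4]
orientation: [-3.099, -0.509, 0.002]
ft_force: [0.4, 0.2, 0.1]
width: 39.3
```

Request:
move_arm --motion '[[[0,0,0.137],[0,0,0]],[[0,0,0.273],[0,0,0]],[[0,0,0.41],[0,0,0]],[[0,0,0.546],[0,0,0]],[[0,0,0.546],[0,0,0]]]'

```text
t: 8.1
ee_pos: [441.7, -147.7, 97.5]
orientation: [-3.099, -0.511, 0.003]
ft_force: [0.8, -0.3, 0.2]
width: 39.6
```

Request:
move_arm --motion '[[[0,0,0],[0,0,0]],[[0,0,0],[0,0,0]],[[0,0,0],[0,0,0]],[[0,0,0],[0,0,0]],[[0,0,0],[0,0,0]]]' --gripper 0

```text
t: 8.72
ee_pos: [443.2, -148.3, 98.8]
orientation: [3.1, 0.507, 0.003]
ft_force: [1.4, 2.3, 6.5]
width: 13.9
```

Request:
move_arm --motion '[[[0,0,0],[0,0,0.17]],[[0,0,0],[0,0,0.34]],[[0,0,0],[0,0,0.51]],[[0,0,0],[0,0,0.68]],[[0,0,0],[0,0,0.81]]]'

```text
t: 9.35
ee_pos: [443.2, -148.3, 98.8]
orientation: [-3.033, 0.82, -0.002]
ft_force: [1.0, 2.6, 7.0]
width: 14.1
```

Request:
move_arm --motion '[[[0,0,0],[0,0,0]],[[0,0,0],[0,0,0]],[[0,0,0],[0,0,0]],[[0,0,0],[0,0,0]],[[0,0,0],[0,0,0]]]'

```text
t: 9.98
ee_pos: [443.1, -148.3, 98.7]
orientation: [-3.034, 0.813, -0.002]
ft_force: [0.9, 2.1, 6.7]
width: 13.9
```

Request:
move_arm --motion '[[[0,0,0],[0,0,0]],[[0,0,0],[0,0,0]],[[0,0,0],[0,0,0]],[[0,0,0],[0,0,0]],[[0,0,0],[0,0,0]]]' --gripper 0.45

```text
t: 10.6
ee_pos: [442.3, -148.3, 98.0]
orientation: [3.035, -0.813, -0.0]
ft_force: [-1.1, -0.2, -0.1]
width: 39.7
```

Request:
move_arm --motion '[[[0,0,-0.07],[0,0,0]],[[0,0,-0.14],[0,0,0]],[[0,0,-0.21],[0,0,0]],[[0,0,-0.28],[0,0,0]],[[0,0,-0.28],[0,0,0]]]'

```text
t: 11.22
ee_pos: [443.0, -148.5, 141.1]
orientation: [3.034, -0.813, 0.003]
ft_force: [0.7, -0.0, -0.2]
width: 39.5
```

Request:
move_arm --motion '[[[-0.083,-0.144,0],[0,0,0.036]],[[-0.166,-0.288,0],[0,0,0.072]],[[-0.249,-0.432,0],[0,0,0.108]],[[-0.332,-0.575,0],[0,0,0.143]],[[-0.332,-0.575,0],[0,0,0.143]]]'

```text
t: 11.85
ee_pos: [442.0, -47.6, 139.8]
orientation: [2.966, -1.034, -0.001]
ft_force: [-0.4, 0.3, -0.2]
width: 39.8
```

Request:
move_arm --motion '[[[0,0,0.07],[0,0,0]],[[0,0,0.14],[0,0,0]],[[0,0,0.21],[0,0,0]],[[0,0,0.28],[0,0,0]],[[0,0,0.28],[0,0,0]]]'

```text
t: 12.48
ee_pos: [441.6, -48.7, 97.0]
orientation: [2.965, -1.038, -0.003]
ft_force: [0.1, -0.5, 0.0]
width: 39.4
```

Request:
move_arm --motion '[[[0,0,0],[0,0,0]],[[0,0,0],[0,0,0]],[[0,0,0],[0,0,0]],[[0,0,0],[0,0,0]],[[0,0,0],[0,0,0]]]' --gripper 0

```text
t: 13.1
ee_pos: [442.8, -48.7, 98.3]
orientation: [-2.965, 1.038, -0.001]
ft_force: [-0.2, -1.0, 3.0]
width: 13.9
```

```bash
python3 - <<'E'
from h import *
d=np.radians
state()
plan((442.6,-48.6,140,d(-90)),(442.6,51.2,140,d(-42)),(442.6,51.2,98,d(-42)))
print("turn"); plan((442.6,51.2,98,d(30)))
E
```

```text
t13.10 pos [442.8 -48.7  98.3] yaw -0.673 tilt 0.0009 F [-0.2 -1.   3. ] M [-0.22  0.17 -0.02] w 13.9 q [-0.14  0.37  2.1  -0.    0.67  0.54] cmd [442.38 -48.65  98.02  -1.57]
[[[-0.0,-0.0,-0.07],[0,0,0.0]],[[-0.0,-0.001,-0.14],[0,0,0.0]],[[-0.0,-0.001,-0.21],[0,0,0.0]],[[-0.0,-0.001,-0.28],[0,0,0.0]],[[-0.0,-0.001,-0.28],[0,0,0.0]]]
[[[-0.166,-0.0,0.0],[0,0,-0.2]],[[-0.333,-0.0,0.0],[0,0,-0.4]],[[-0.499,-0.0,0.0],[0,0,-0.6]],[[-0.666,-0.001,0.0],[0,0,-0.8]],[[-0.666,-0.001,0.0],[0,0,-0.8]]]
[[[-0.0,0.0,0.07],[0,0,0.0]],[[-0.0,0.0,0.14],[0,0,0.0]],[[-0.0,0.0,0.21],[0,0,0.0]],[[-0.0,0.001,0.28],[0,0,0.0]],[[-0.0,0.001,0.28],[0,0,0.0]]]
end [442.57  51.14  98.02  -0.73]
turn
[[[-0.0,-0.0,0.0],[0,0,-0.17]],[[-0.0,-0.0,0.0],[0,0,-0.34]],[[-0.0,-0.0,0.0],[0,0,-0.51]],[[-0.0,-0.0,0.0],[0,0,-0.68]],[[-0.0,-0.0,0.0],[0,0,-0.85]]]
[[[0.0,-0.0,0.0],[0,0,-0.087]],[[0.0,-0.0,0.0],[0,0,-0.175]],[[0.0,-0.0,0.0],[0,0,-0.262]],[[0.0,-0.0,0.0],[0,0,-0.35]],[[0.0,-0.0,0.0],[0,0,-0.35]]]
end [442.57  51.14  98.02   0.52]
```

Request:
move_arm --motion '[[[0,0,0],[0,0,0.17]],[[0,0,0],[0,0,0.34]],[[0,0,0],[0,0,0.51]],[[0,0,0],[0,0,0.68]],[[0,0,0],[0,0,0.85]]]'

```text
t: 13.72
ee_pos: [442.5, -48.3, 98.3]
orientation: [-2.223, 2.219, 0.0]
ft_force: [-0.7, 2.6, 4.9]
width: 13.6
```

Request:
move_arm --motion '[[[0,0,0],[0,0,0.007]],[[0,0,0],[0,0,0.007]],[[0,0,0],[0,0,0.007]],[[0,0,0],[0,0,0.007]],[[0,0,0],[0,0,0.007]]]'

```text
t: 14.35
ee_pos: [442.5, -48.3, 98.3]
orientation: [-2.221, 2.221, 0.0]
ft_force: [0.4, 3.6, 5.1]
width: 14.0
```

Request:
move_arm --motion '[[[0,0,0],[0,0,0]],[[0,0,0],[0,0,0]],[[0,0,0],[0,0,0]],[[0,0,0],[0,0,0]],[[0,0,0],[0,0,0]]]' --gripper 0.45

```text
t: 14.98
ee_pos: [442.4, -48.7, 98.0]
orientation: [2.221, -2.221, -0.0]
ft_force: [0.7, -1.0, 0.4]
width: 39.4
```

Request:
move_arm --motion '[[[0,0,-0.07],[0,0,0]],[[0,0,-0.14],[0,0,0]],[[0,0,-0.21],[0,0,0]],[[0,0,-0.28],[0,0,0]],[[0,0,-0.28],[0,0,0]]]'

```text
t: 15.6
ee_pos: [443.1, -48.7, 141.1]
orientation: [-2.221, 2.22, -0.003]
ft_force: [0.1, 0.2, -0.3]
width: 39.6
```

Request:
move_arm --motion '[[[-0.166,0,0],[0,0,-0.17]],[[-0.333,0,0],[0,0,-0.34]],[[-0.499,0,0],[0,0,-0.51]],[[-0.666,-0.001,0],[0,0,-0.68]],[[-0.666,-0.001,0],[0,0,-0.8]]]'

```text
t: 16.23
ee_pos: [442.3, 52.5, 139.8]
orientation: [2.937, -1.116, -0.001]
ft_force: [0.1, -0.1, -0.6]
width: 39.8
```

Request:
move_arm --motion '[[[0,0,0.07],[0,0,0]],[[0,0,0.14],[0,0,0]],[[0,0,0.21],[0,0,0]],[[0,0,0.28],[0,0,0]],[[0,0,0.28],[0,0,0]]]'

```text
t: 16.85
ee_pos: [441.8, 51.0, 97.0]
orientation: [2.932, -1.126, -0.003]
ft_force: [-0.5, 0.2, 0.3]
width: 39.5
```

Request:
move_arm --motion '[[[0,0,0],[0,0,0]],[[0,0,0],[0,0,0]],[[0,0,0],[0,0,0]],[[0,0,0],[0,0,0]],[[0,0,0],[0,0,0]]]' --gripper 0

```text
t: 17.48
ee_pos: [442.8, 51.3, 98.3]
orientation: [-2.933, 1.126, -0.001]
ft_force: [-0.7, -0.1, 3.5]
width: 13.5
```

Request:
move_arm --motion '[[[0,0,0],[0,0,-0.17]],[[0,0,0],[0,0,-0.34]],[[0,0,0],[0,0,-0.51]],[[0,0,0],[0,0,-0.68]],[[0,0,0],[0,0,-0.85]]]'

```text
t: 18.1
ee_pos: [443.3, 51.2, 98.3]
orientation: [3.131, 0.255, 0.003]
ft_force: [2.2, -1.0, 2.2]
width: 13.6
```

Request:
move_arm --motion '[[[0,0,0],[0,0,-0.087]],[[0,0,0],[0,0,-0.175]],[[0,0,0],[0,0,-0.262]],[[0,0,0],[0,0,-0.35]],[[0,0,0],[0,0,-0.35]]]'

```text
t: 18.73
ee_pos: [443.5, 51.3, 98.3]
orientation: [3.034, 0.812, 0.003]
ft_force: [2.2, -1.2, 1.7]
width: 13.6
```

Request:
move_arm --motion '[[[0,0,0],[0,0,0]],[[0,0,0],[0,0,0]],[[0,0,0],[0,0,0]],[[0,0,0],[0,0,0]],[[0,0,0],[0,0,0]]]' --gripper 0.4

```text
t: 19.35
ee_pos: [442.4, 51.3, 98.0]
orientation: [-3.035, -0.813, 0.0]
ft_force: [-1.5, 0.4, -0.1]
width: 35.0
```

```bash
python3 - <<'E'
from h import *
d=np.radians
state()
plan((442.6,51.2,230,d(5)),(430,0,300,d(0)))
E
```

```text
t19.35 pos [442.4  51.3  98. ] yaw 0.524 tilt 0.0002 F [-1.5  0.4 -0.1] M [-0.08  0.08  0.01] w 35.0 q [ 0.09  0.37  2.1  -0.    0.67 -0.43] cmd [442.57  51.14  98.02   0.52]
[[[0.0,-0.0,-0.22],[0,0,0.104]],[[0.0,-0.0,-0.44],[0,0,0.208]],[[0.0,-0.0,-0.66],[0,0,0.313]],[[0.0,-0.0,-0.88],[0,0,0.417]],[[0.0,-0.0,-0.88],[0,0,0.417]]]
[[[-0.028,0.083,-0.117],[0,0,0.021]],[[-0.057,0.166,-0.233],[0,0,0.042]],[[-0.085,0.249,-0.35],[0,0,0.062]],[[-0.113,0.332,-0.466],[0,0,0.083]],[[-0.113,0.332,-0.466],[0,0,0.083]]]
end [4.3001e+02 6.0000e-02 2.9992e+02 0.0000e+00]
```

Request:
move_arm --motion '[[[0,0,-0.22],[0,0,0]],[[0,0,-0.44],[0,0,0.1]],[[0,0,-0.66],[0,0,0.25]],[[0,0,-0.88],[0,0,0.417]],[[0,0,-0.88],[0,0,0.417]]]'

```text
t: 19.98
ee_pos: [444.1, 51.4, 232.1]
orientation: [-3.138, -0.137, -0.008]
ft_force: [0.1, 0.1, -1.0]
width: 35.1
```

Request:
move_arm --motion '[[[-0.028,0.083,-0.117],[0,0,0.021]],[[-0.057,0.166,-0.233],[0,0,0.042]],[[-0.085,0.249,-0.35],[0,0,0.062]],[[-0.113,0.332,-0.466],[0,0,0.083]],[[-0.113,0.332,-0.466],[0,0,0.083]]]'

```text
t: 20.6
ee_pos: [430.0, -0.3, 299.7]
orientation: [3.142, 0.002, 0.001]
ft_force: [0.3, 0.1, -0.1]
width: 35.4
```

```bash
python3 - <<'E'
from h import *
state()
o,im=shot("wrist","w3.png",None,1.5); R,t=wcam(o,im);K=im["camera_matrix"]
for n in ["shackle_grip","hatch_grip","well","reader"]:
    r=ctrl.pinpoint("wrist",n)
    print(n,[(round(d["p"],2),np.round(d["location"],1).tolist()) for d in r])
print(proj([[496,-1,165],[543,-92,150],[442.8,51.3,93]],K,R,t)*1.5)
E
```

```text
t20.60 pos [ 4.300e+02 -3.000e-01  2.997e+02] yaw 0.001 tilt 0.0006 F [ 0.3  0.1 -0.1] M [-0.1   0.08  0.02] w 35.4 q [-0.03  0.03  1.95 -0.    1.16 -0.03] cmd [4.3001e+02 6.0000e-02 2.9992e+02 0.0000e+00]
shackle_grip [(0.81, [493.2, 1.1, 154.2])]
hatch_grip [(0.95, [544.2, -89.8, 139.1])]
well [(0.74, [544.8, -92.3, 137.7])]
reader []
[[481.28895729 276.66757454]
 [532.02442285 388.24809963]
 [398.91880044 190.05892361]]
```

View pics/w3.png

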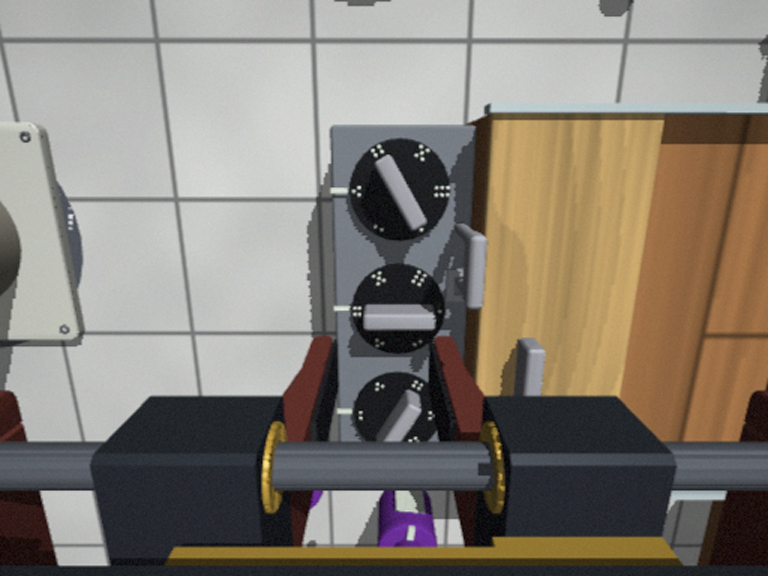

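```bash
python3 - <<'E'
from h import *
o=ctrl.get_obs()
o,im=shot("wrist","w4.png",(295,140,375,280),5)
E
```

```text
(no output)
```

View pics/w4.png

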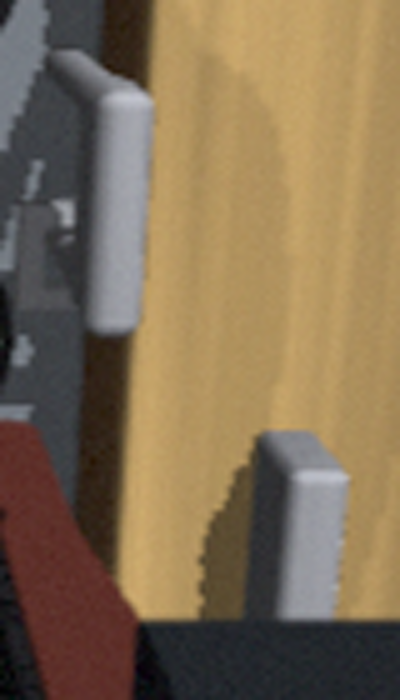

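```bash
python3 - <<'E'
from h import *
o=ctrl.get_obs(); im=ctrl.get_image("wrist"); R,t=wcam(o,im);K=im["camera_matrix"]
f=lambda u,v:(295+(u+.5)/5-.5,140+(v+.5)/5-.5)
for n,p,z in [("sTL",(102,95),165),("sTR",(150,98),165),("sBL",(88,330),165),("sBR",(135,332),165),("hTL",(292,480),150.5),("hTR",(349,480),150.5),("h2L",(282,600),150.5),("h2R",(335,600),150.5)]:
    print(n,np.round(ray(f(*p),z,K,R,t),1))
E
```

```text
sTL [487.8  26.1 165. ]
sTR [497.2  25.5 165. ]
sBL [487.5 -22.3 165. ]
sBR [497.2 -22.7 165. ]
hTL [537.3 -62.  150.5]
hTR [549.9 -61.9 150.5]
h2L [537.6 -91.4 150.5]
h2R [549.6 -91.4 150.5]
```

```bash
python3 - <<'E'
from h import *
plan((493,1.5,200,0),(493,1.5,138,0)); print("up"); plan((493,1.5,167,0))
E
```

```text
[[[0.105,-0.002,0.167],[0,0,0.0]],[[0.21,-0.005,0.333],[0,0,0.0]],[[0.315,-0.007,0.5],[0,0,0.0]],[[0.42,-0.01,0.666],[0,0,0.0]],[[0.42,-0.01,0.666],[0,0,0.0]]]
[[[-0.0,0.0,0.103],[0,0,0.0]],[[-0.0,0.0,0.207],[0,0,0.0]],[[-0.0,0.0,0.31],[0,0,0.0]],[[-0.0,0.0,0.414],[0,0,0.0]],[[-0.0,0.0,0.414],[0,0,0.0]]]
end [493.01   1.56 137.93   0.  ]
up
[[[-0.0,0.0,-0.048],[0,0,0.0]],[[-0.0,0.0,-0.097],[0,0,0.0]],[[-0.0,0.0,-0.145],[0,0,0.0]],[[-0.0,0.0,-0.194],[0,0,0.0]],[[-0.0,0.0,-0.194],[0,0,0.0]]]
end [493.01   1.56 167.02   0.  ]
```

Request:
move_arm --motion '[[[0.105,-0.002,0.167],[0,0,0]],[[0.21,-0.005,0.333],[0,0,0]],[[0.315,-0.007,0.5],[0,0,0]],[[0.42,-0.01,0.666],[0,0,0]],[[0.42,-0.01,0.666],[0,0,0]]]' --gripper 0.33

```text
t: 21.58
ee_pos: [492.3, 1.9, 198.2]
orientation: [-3.141, -0.001, 0.006]
ft_force: [0.1, 0.3, 0.8]
width: 29.2
```

Request:
move_arm --motion '[[[0,0,0.103],[0,0,0]],[[0,0,0.207],[0,0,0]],[[0,0,0.31],[0,0,0]],[[0,0,0.414],[0,0,0]],[[0,0,0.414],[0,0,0]]]'

```text
t: 22.2
ee_pos: [491.9, 1.7, 136.5]
orientation: [-3.142, -0.0, 0.004]
ft_force: [0.5, -0.0, -0.4]
width: 29.2
```

Request:
move_arm --motion '[[[0,0,0],[0,0,0]],[[0,0,0],[0,0,0]],[[0,0,0],[0,0,0]],[[0,0,0],[0,0,0]],[[0,0,0],[0,0,0]]]' --gripper 0

```text
t: 22.82
ee_pos: [493.3, 1.7, 138.4]
orientation: [3.142, 0.0, 0.001]
ft_force: [-0.2, -0.1, 6.1]
width: 11.7
```

```bash
python3 - <<'E'
from h import *
state()
E
```

```text
t22.82 pos [493.3   1.7 138.4] yaw 0.000 tilt 0.0008 F [-0.2 -0.1  6.1] M [-0.05  0.32 -0.03] w 11.7 q [-0.02  0.36  1.98 -0.    0.8  -0.02] cmd [493.01   1.56 167.02   0.  ]
```

Request:
move_arm --motion '[[[0,0,-0.048],[0,0,0]],[[0,0,-0.097],[0,0,0]],[[0,0,-0.145],[0,0,0]],[[0,0,-0.194],[0,0,0]],[[0,0,-0.194],[0,0,0]]]'

```text
t: 23.45
ee_pos: [493.2, 1.7, 167.3]
orientation: [3.142, 0.0, 0.001]
ft_force: [4.1, 0.4, -8.4]
width: 12.1
```

Request:
move_arm --motion '[[[0,0,0],[0,0,0]],[[0,0,0],[0,0,0]],[[0,0,0],[0,0,0]],[[0,0,0],[0,0,0]],[[0,0,0],[0,0,0]]]'

```text
t: 24.08
ee_pos: [493.1, 1.7, 167.3]
orientation: [3.142, 0.0, 0.001]
ft_force: [3.0, 0.2, -3.3]
width: 11.8
```

Request:
move_arm --motion '[[[0,0,-0.01],[0,0,0]],[[0,0,-0.02],[0,0,0]],[[0,0,-0.02],[0,0,0]],[[0,0,-0.02],[0,0,0]],[[0,0,-0.02],[0,0,0]]]'

```text
t: 24.7
ee_pos: [493.0, 1.7, 167.5]
orientation: [-3.142, -0.0, 0.001]
ft_force: [14.0, -0.2, -33.9]
width: 12.2
```

Request:
move_arm --motion '[[[0,0,0],[0,0,0]],[[0,0,0],[0,0,0]],[[0,0,0],[0,0,0]],[[0,0,0],[0,0,0]],[[0,0,0],[0,0,0]]]' --gripper 0.33

```text
t: 25.32
ee_pos: [492.9, 1.7, 170.2]
orientation: [3.142, 0.0, 0.0]
ft_force: [0.3, 0.5, 0.4]
width: 29.5
```

```bash
python3 - <<'E'
from h import *
c=getcmd(); c[2]+=3; setcmd(c)
state()
shot("side","s5.png",(200,160,360,260),5)
print([(round(d["p"],2),np.round(d["location"],1).tolist()) for c in("side","scene") for d in ctrl.pinpoint(c,"shackle_grip")])
E
```

```text
t25.32 pos [492.9   1.7 170.2] yaw 0.000 tilt 0.0002 F [0.3 0.5 0.4] M [-0.04  0.08 -0.06] w 29.5 q [-0.02  0.31  1.96 -0.    0.88 -0.02] cmd [493.01   1.56 170.02   0.  ]
[(0.47, [493.4, -2.6, 181.5]), (0.61, [490.4, 6.6, 156.4]), (0.53, [561.0, 394.2, 53.1]), (0.42, [443.3, -51.2, 107.6]), (0.19, [471.4, 355.0, 3.9])]
```

View pics/s5.png

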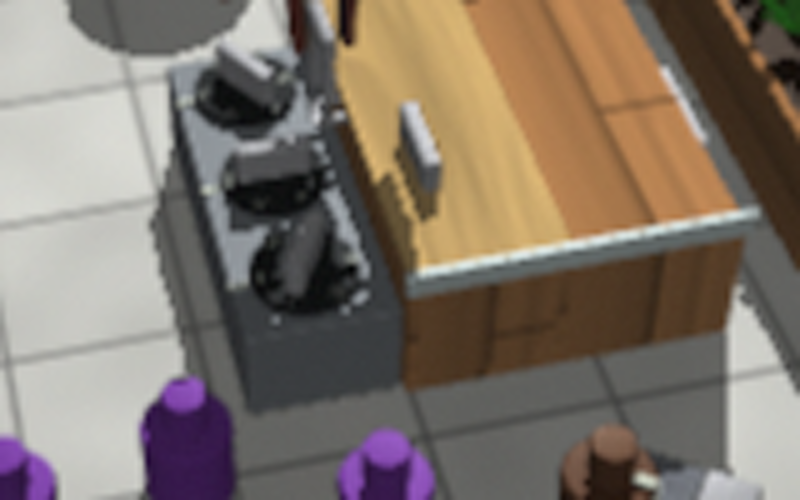

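```bash
python3 - <<'E'
from h import *
plan((493,1.5,225,0),(543.6,-95,215,0),(543.6,-95,131,0)); print("slide"); plan((670.5,-95,131,0))
print("up");plan((668,-95,131,0),(668,-95,200,0))
E
```

```text
[[[-0.0,0.0,-0.092],[0,0,0.0]],[[-0.0,0.0,-0.183],[0,0,0.0]],[[-0.0,0.0,-0.275],[0,0,0.0]],[[-0.0,0.0,-0.366],[0,0,0.0]],[[-0.0,0.0,-0.366],[0,0,0.0]]]
[[[0.084,0.161,0.017],[0,0,0.0]],[[0.169,0.322,0.033],[0,0,0.0]],[[0.253,0.483,0.05],[0,0,0.0]],[[0.337,0.644,0.066],[0,0,0.0]],[[0.337,0.644,0.066],[0,0,0.0]]]
[[[0.0,-0.0,0.14],[0,0,0.0]],[[0.0,-0.0,0.28],[0,0,0.0]],[[0.0,-0.0,0.42],[0,0,0.0]],[[0.0,-0.0,0.56],[0,0,0.0]],[[0.0,-0.0,0.56],[0,0,0.0]]]
end [543.57 -95.04 131.02   0.  ]
slide
[[[0.212,-0.0,0.0],[0,0,0.0]],[[0.423,-0.0,0.0],[0,0,0.0]],[[0.635,-0.0,0.0],[0,0,0.0]],[[0.846,-0.0,0.0],[0,0,0.0]],[[0.846,-0.0,0.0],[0,0,0.0]]]
end [670.47 -95.03 131.02   0.  ]
up
[[[-0.004,-0.0,0.0],[0,0,0.0]],[[-0.008,-0.0,0.0],[0,0,0.0]],[[-0.012,-0.0,0.0],[0,0,0.0]],[[-0.016,-0.0,0.0],[0,0,0.0]],[[-0.016,-0.0,0.0],[0,0,0.0]]]
[[[-0.0,-0.0,-0.115],[0,0,0.0]],[[-0.0,-0.0,-0.23],[0,0,0.0]],[[-0.0,-0.0,-0.345],[0,0,0.0]],[[-0.0,-0.0,-0.46],[0,0,0.0]],[[-0.0,-0.0,-0.46],[0,0,0.0]]]
end [668.07 -95.03 200.02   0.  ]
```

Request:
move_arm --motion '[[[0,0,-0.092],[0,0,0]],[[0,0,-0.183],[0,0,0]],[[0,0,-0.275],[0,0,0]],[[0,0,-0.366],[0,0,0]],[[0,0,-0.366],[0,0,0]]]'

```text
t: 26.1
ee_pos: [493.8, 1.7, 226.4]
orientation: [3.142, 0.0, 0.004]
ft_force: [0.7, 0.2, 0.7]
width: 29.2
```

Request:
move_arm --motion '[[[0.084,0.161,0.017],[0,0,0]],[[0.169,0.322,0.033],[0,0,0]],[[0.253,0.483,0.05],[0,0,0]],[[0.337,0.644,0.066],[0,0,0]],[[0.337,0.644,0.066],[0,0,0]]]' --gripper 0.5

```text
t: 26.72
ee_pos: [543.7, -96.0, 214.3]
orientation: [-3.141, 0.003, 0.001]
ft_force: [0.3, 0.9, 0.3]
width: 43.8
```

Request:
move_arm --motion '[[[0,0,0.14],[0,0,0]],[[0,0,0.28],[0,0,0]],[[0,0,0.42],[0,0,0]],[[0,0,0.56],[0,0,0]],[[0,0,0.56],[0,0,0]]]'

```text
t: 27.35
ee_pos: [541.7, -93.9, 129.6]
orientation: [-3.141, -0.001, 0.006]
ft_force: [-0.5, 0.2, -0.7]
width: 43.8
```

Request:
move_arm --motion '[[[0,0,0],[0,0,0]],[[0,0,0],[0,0,0]],[[0,0,0],[0,0,0]],[[0,0,0],[0,0,0]],[[0,0,0],[0,0,0]]]' --gripper 0

```text
t: 27.98
ee_pos: [543.7, -94.9, 131.6]
orientation: [3.142, -0.0, 0.001]
ft_force: [-1.4, 0.8, 7.1]
width: 13.8
```

Request:
move_arm --motion '[[[0.2,0,0],[0,0,0]],[[0.4,0,0],[0,0,0]],[[0.6,0,0],[0,0,0]],[[0.78,0,0],[0,0,0]],[[0.846,0,0],[0,0,0]]]'

```text
t: 28.6
ee_pos: [668.3, -94.9, 131.4]
orientation: [-3.141, -0.001, 0.012]
ft_force: [-30.9, -0.8, 26.9]
width: 13.9
```

Request:
move_arm --motion '[[[0,0,0],[0,0,0]],[[0,0,0],[0,0,0]],[[0,0,0],[0,0,0]],[[0,0,0],[0,0,0]],[[0,0,0],[0,0,0]]]'

```text
t: 29.22
ee_pos: [668.2, -95.0, 131.5]
orientation: [-3.141, -0.0, 0.007]
ft_force: [-8.7, 0.1, 10.9]
width: 13.6
```

```bash
python3 - <<'E'
from h import *
plan((560,-60,330,0.75),(520,-50,330,np.pi/2))
E
```

```text
[[[-0.18,-0.058,-0.217],[0,0,-0.179]],[[-0.36,-0.117,-0.433],[0,0,-0.358]],[[-0.54,-0.175,-0.65],[0,0,-0.537]],[[-0.72,-0.234,-0.867],[0,0,-0.716]],[[-0.72,-0.234,-0.867],[0,0,-0.716]]]
[[[-0.038,-0.058,0.0],[0,0,-0.196]],[[-0.075,-0.115,0.0],[0,0,-0.392]],[[-0.113,-0.173,0.0],[0,0,-0.588]],[[-0.15,-0.231,0.0],[0,0,-0.784]],[[-0.15,-0.231,0.0],[0,0,-0.784]]]
end [519.99 -49.91 330.08   1.57]
```

Request:
move_arm --motion '[[[-0.016,0,0],[0,0,0]],[[-0.016,0,0],[0,0,0]],[[-0.016,0,0],[0,0,0]],[[-0.016,0,0],[0,0,0]],[[-0.016,0,0],[0,0,0]]]' --gripper 0.5

```text
t: 29.85
ee_pos: [668.1, -94.9, 130.9]
orientation: [-3.142, -0.0, 0.0]
ft_force: [1.0, 1.0, 0.1]
width: 43.8
```

Request:
move_arm --motion '[[[0,0,-0.115],[0,0,0]],[[0,0,-0.23],[0,0,0]],[[0,0,-0.345],[0,0,0]],[[0,0,-0.46],[0,0,0]],[[0,0,-0.46],[0,0,0]]]'

```text
t: 30.48
ee_pos: [669.1, -95.1, 202.4]
orientation: [3.141, 0.0, 0.006]
ft_force: [-0.5, 0.1, 0.1]
width: 44.2
```

Request:
move_arm --motion '[[[-0.18,-0.058,-0.217],[0,0,-0.179]],[[-0.36,-0.117,-0.433],[0,0,-0.358]],[[-0.54,-0.175,-0.65],[0,0,-0.537]],[[-0.72,-0.234,-0.867],[0,0,-0.716]],[[-0.72,-0.234,-0.867],[0,0,-0.716]]]'

```text
t: 31.1
ee_pos: [559.9, -59.6, 332.4]
orientation: [2.921, 1.15, 0.006]
ft_force: [1.0, 0.1, 0.6]
width: 44.3
```

Request:
move_arm --motion '[[[-0.038,-0.058,0],[0,0,-0.17]],[[-0.075,-0.115,0],[0,0,-0.34]],[[-0.113,-0.173,0],[0,0,-0.51]],[[-0.15,-0.231,0],[0,0,-0.68]],[[-0.15,-0.231,0],[0,0,-0.784]]]'

```text
t: 31.72
ee_pos: [519.5, -49.9, 328.3]
orientation: [-2.219, -2.221, 0.002]
ft_force: [0.1, 0.2, -0.3]
width: 44.1
```

```bash
python3 - <<'E'
from h import *
state()
o,im=shot("wrist","w6.png",None,1.5); R,t=wcam(o,im);K=im["camera_matrix"]
for n in ["shackle_grip","hatch_grip","well","reader"]:
    r=ctrl.pinpoint("wrist",n)
    print(n,[(round(d["p"],2),np.round(d["location"],1).tolist()) for d in r])
E
```

```text
t31.73 pos [519.5 -49.9 328.3] yaw 1.572 tilt 0.0025 F [ 0.1  0.2 -0.3] M [0.01 0.   0.03] w 44.1 q [-0.12  0.16  1.74 -0.    1.24 -1.69] cmd [519.99 -49.91 330.08   1.57]
shackle_grip [(0.95, [494.4, 1.9, 181.9])]
hatch_grip [(0.8, [673.0, -92.9, 136.3])]
well [(0.61, [555.4, -50.3, 8.6])]
reader [(0.87, [595.9, -50.2, 52.0])]
```

View pics/w6.png

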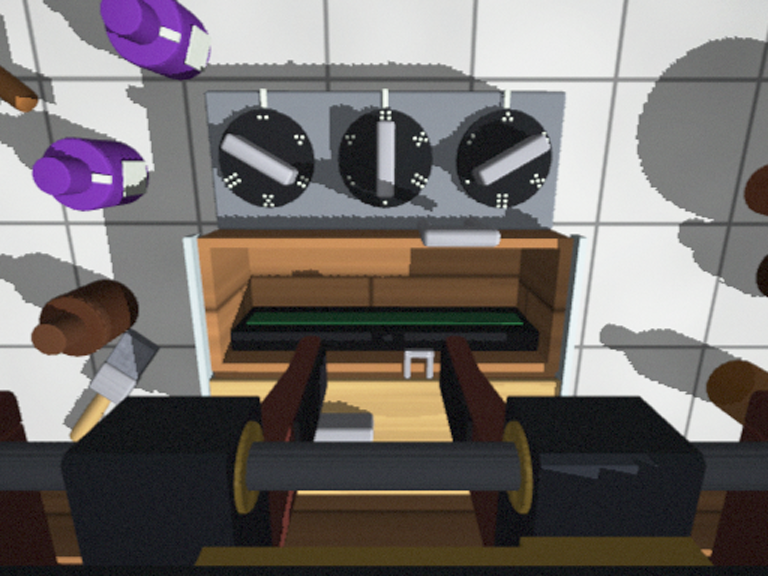

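```bash
python3 - <<'E'
from h import *
im=ctrl.get_image("scene");K,R,t=[np.array(im[k]) for k in("camera_matrix","R","t")]
f=lambda u,v,s,ox,oy:(ox+(u+.5)/s-.5,oy+(v+.5)/s-.5)
a=ray(f(315,195,10,190,280),102,K,R,t); b=ray(f(342,288,10,190,280),72,K,R,t); print(a,b,np.degrees(np.arctan2(*(b-a)[[1,0]])))
a=ray(f(402,240,8,270,110),102,K,R,t); b=ray(f(436,297,8,270,110),72,K,R,t); print(a,b,np.degrees(np.arctan2(*(b-a)[[1,0]])))
for n in ["jar2_center","jar3_center"]:
    for c in ("scene","side","wrist"):
        print(n,c,[(round(d["p"],2),np.round(d["location"]).tolist()) for d in ctrl.pinpoint(c,n)])
shot("scene","sc7.png")
E
```

```text
[ 569.00467905 -379.30376406  102.        ] [ 584.94266004 -393.06540587   72.        ] -40.80895102436154
[559.88763732 394.64822963 102.        ] [583.65514301 393.4705558   72.        ] -2.8366712416832547
jar2_center scene [(0.69, [560.0, 395.0, 50.0])]
jar2_center side []
jar2_center wrist [(0.28, [445.0, 50.0, 109.0])]
jar3_center scene [(0.88, [602.0, -353.0, 51.0]), (0.81, [209.0, -271.0, 56.0]), (0.69, [336.0, -250.0, 52.0]), (0.6, [456.0, -321.0, 54.0])]
jar3_center side [(0.82, [455.0, -319.0, 50.0]), (0.74, [335.0, -252.0, 48.0]), (0.69, [605.0, -359.0, 52.0]), (0.65, [212.0, -274.0, 55.0])]
jar3_center wrist [(0.86, [452.0, -324.0, 49.0]), (0.71, [336.0, -250.0, 48.0]), (0.66, [601.0, -354.0, 51.0])]
```

View pics/sc7.png

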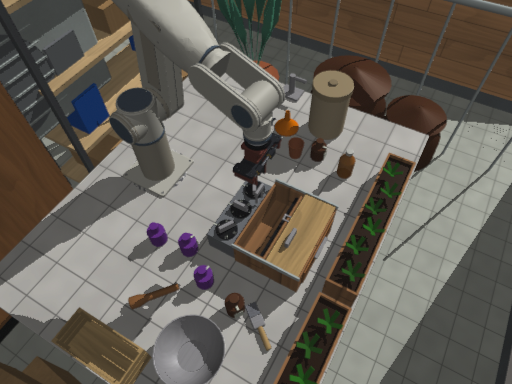

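```bash
python3 - <<'E'
from h import *
plan((585,-345,300,np.radians(60)))
E
```

```text
[[[-0.198,0.044,0.02],[0,0,0.05]],[[-0.396,0.087,0.04],[0,0,0.101]],[[-0.594,0.131,0.061],[0,0,0.151]],[[-0.792,0.174,0.081],[0,0,0.201]],[[-0.99,0.218,0.101],[0,0,0.252]]]
[[[-0.222,0.116,0.025],[0,0,0.062]],[[-0.444,0.231,0.05],[0,0,0.124]],[[-0.665,0.347,0.075],[0,0,0.186]],[[-0.887,0.463,0.1],[0,0,0.248]],[[-0.887,0.463,0.1],[0,0,0.248]]]
end [ 585.04 -344.97  299.92    1.05]
```

Request:
move_arm --motion '[[[-0.198,0.044,0.02],[0,0,0.05]],[[-0.396,0.087,0.04],[0,0,0.101]],[[-0.594,0.131,0.061],[0,0,0.151]],[[-0.792,0.174,0.081],[0,0,0.201]],[[-0.99,0.218,0.101],[0,0,0.252]]]'

```text
t: 33.0
ee_pos: [552.8, -199.3, 314.9]
orientation: [2.496, 1.907, 0.0]
ft_force: [0.5, 0.6, -0.0]
width: 43.9
```

Request:
move_arm --motion '[[[-0.222,0.116,0.025],[0,0,0.062]],[[-0.444,0.231,0.05],[0,0,0.124]],[[-0.665,0.347,0.075],[0,0,0.186]],[[-0.887,0.463,0.1],[0,0,0.248]],[[-0.887,0.463,0.1],[0,0,0.248]]]' --gripper 0.6

```text
t: 33.62
ee_pos: [584.9, -347.0, 299.0]
orientation: [-2.723, -1.567, 0.001]
ft_force: [-0.2, 0.8, -0.8]
width: 52.9
```

```bash
python3 - <<'E'
from h import *
state()
o,im=shot("wrist","w7.png",(130,90,390,280),3); R,t=wcam(o,im);K=im["camera_matrix"]
print([(round(d["p"],2),np.round(d["location"],1).tolist(),proj(d["location"],K,R,t)) for d in ctrl.pinpoint("wrist","jar3_center")])
print([(round(d["p"],2),np.round(d["location"],1).tolist()) for d in ctrl.pinpoint("wrist","jar1_center")])
E
```

```text
t33.62 pos [ 584.9 -347.   299. ] yaw 1.044 tilt 0.0006 F [-0.2  0.8 -0.8] M [0.06 0.   0.  ] w 52.9 q [-0.55  0.44  1.43 -0.    1.28 -1.6 ] cmd [ 585.04 -344.97  299.92    1.05]
[(0.71, [454.9, -329.3, 48.9], array([[216.01083664,  68.63945798]])), (0.55, [601.1, -355.3, 50.3], array([[256.4334533 , 176.87269245]]))]
[(0.59, [701.4, -370.3, 1.9])]
```

View pics/w7.png

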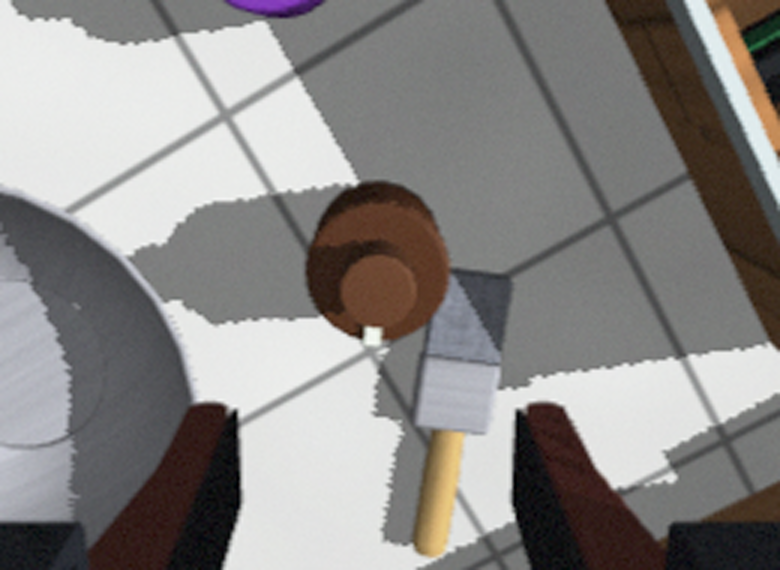

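```bash
cat >> h.py <<'E'
def jarfit(crop,fn,zoff=0,shift=(0,0)):
    """crop in full image containing jar; finds knob circle & white ridge/tag"""
    o=ctrl.get_obs(); im=ctrl.get_image("wrist"); R,t=wcam(o,im);K=np.array(im["camera_matrix"])
    x0,y0,x1,y1=crop; p=im["pixels"][y0:y1,x0:x1].astype(int)
    m=((p.min(2)>120)&(p.max(2)-p.min(2)<50)).astype(np.uint8)
    n,l,s,c=cv2.connectedComponentsWithStats(m)
    out=[]
    for i in range(1,n):
        if 4<=s[i,4]<400: out.append((s[i].tolist(),(c[i]+[x0,y0]).round(1).tolist()))
    g=cv2.cvtColor(im["pixels"][y0:y1,x0:x1],cv2.COLOR_RGB2HSV)
    cv2.imwrite("pics/"+fn,cv2.resize(im["pixels"][y0:y1,x0:x1,::-1],None,fx=8,fy=8,interpolation=cv2.INTER_CUBIC))
    return o,im,R,t,K,out
E
python3 - <<'E'
from h import *
state()
o,im,R,t,K,out=jarfit((225,145,290,215),"j3.png"); print(out)
E
```

```text
t33.77 pos [ 584.8 -344.2  299.8] yaw 1.048 tilt 0.0007 F [ 0.6 -0.5 -0. ] M [-0.01 -0.03  0.02] w 52.4 q [-0.55  0.43  1.43  0.    1.28 -1.6 ] cmd [ 585.04 -344.97  299.92    1.05]
[]
```

View pics/j3.png

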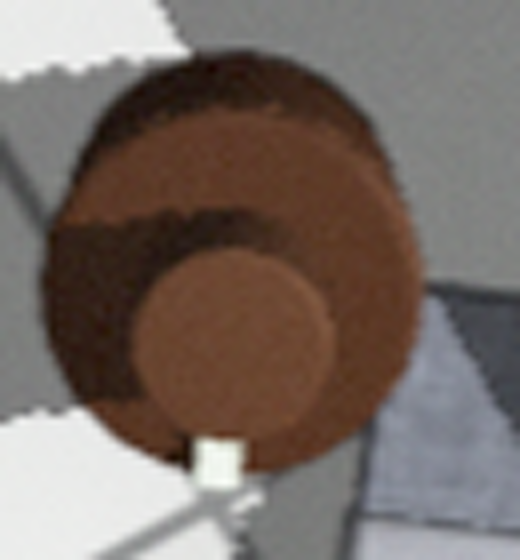

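```bash
python3 - <<'E'
from h import *
o=ctrl.get_obs(); im=ctrl.get_image("wrist"); R,t=wcam(o,im);K=np.array(im["camera_matrix"])
f=lambda u,v:(225+(u+.5)/8-.5,145+(v+.5)/8-.5)
a=ray(f(233,344),102,K,R,t); s=ray(f(236,290),70,K,R,t)
print(a,s)
for z in (72,75,78):
    for c in (a,s):
        b=ray(f(218,465),z,K,R,t); d=(b-c)[:2]; print(z,b,np.hypot(*d),np.degrees(np.arctan2(d[1],d[0])))
E
```

```text
[ 601.04140159 -356.18143482  102.        ] [ 600.58361487 -355.47949433   70.        ]
72 [ 624.84243319 -373.0082895    72.        ] 29.14845010203219 -35.259548893836005
72 [ 624.84243319 -373.0082895    72.        ] 29.929064912182493 -35.850902736417886
75 [ 624.02765102 -372.50116908   75.        ] 28.19044853816078 -35.373918537802695
75 [ 624.02765102 -372.50116908   75.        ] 28.971714521356567 -35.981737314724725
78 [ 623.21286884 -371.99404866   78.        ] 27.23256720238198 -35.49633439959197
78 [ 623.21286884 -371.99404866   78.        ] 28.014525523625444 -36.121513270045824
```

```bash
python3 - <<'E'
from h import *
d=np.radians
plan((600.8,-355.8,140,d(54.4)),(600.8,-355.8,75.5,d(54.4)))
print("lift");plan((600.8,-355.8,200,d(54.4)),(555,-148.8,220,d(90)))
E
```

```text
[[[-0.002,0.024,0.198],[0,0,0.017]],[[-0.004,0.047,0.396],[0,0,0.035]],[[-0.006,0.071,0.594],[0,0,0.052]],[[-0.007,0.094,0.792],[0,0,0.069]],[[-0.009,0.118,0.99],[0,0,0.087]]]
[[[-0.0,0.002,0.019],[0,0,0.002]],[[-0.0,0.005,0.038],[0,0,0.003]],[[-0.0,0.007,0.057],[0,0,0.005]],[[-0.0,0.009,0.076],[0,0,0.006]],[[-0.0,0.009,0.076],[0,0,0.006]]]
[[[-0.0,0.0,0.108],[0,0,0.0]],[[-0.0,0.0,0.215],[0,0,0.0]],[[-0.0,0.0,0.323],[0,0,0.0]],[[-0.0,0.0,0.43],[0,0,0.0]],[[-0.0,0.0,0.43],[0,0,0.0]]]
end [ 600.8  -355.77   75.53    0.95]
lift
[[[-0.0,0.0,-0.207],[0,0,0.0]],[[-0.0,0.0,-0.415],[0,0,0.0]],[[-0.0,0.0,-0.622],[0,0,0.0]],[[-0.0,0.0,-0.83],[0,0,0.0]],[[-0.0,0.0,-0.83],[0,0,0.0]]]
[[[0.178,-0.198,-0.025],[0,0,-0.112]],[[0.356,-0.396,-0.05],[0,0,-0.223]],[[0.534,-0.594,-0.075],[0,0,-0.335]],[[0.712,-0.792,-0.1],[0,0,-0.447]],[[0.89,-0.99,-0.125],[0,0,-0.558]]]
[[[0.02,-0.005,-0.002],[0,0,-0.009]],[[0.04,-0.01,-0.004],[0,0,-0.017]],[[0.059,-0.016,-0.006],[0,0,-0.026]],[[0.079,-0.021,-0.008],[0,0,-0.035]],[[0.079,-0.021,-0.008],[0,0,-0.035]]]
end [ 554.97 -148.83  219.98    1.57]
```

Request:
move_arm --motion '[[[-0.002,0.024,0.198],[0,0,0.017]],[[-0.004,0.047,0.396],[0,0,0.035]],[[-0.006,0.071,0.594],[0,0,0.052]],[[-0.007,0.094,0.792],[0,0,0.069]],[[-0.009,0.118,0.99],[0,0,0.087]]]'

```text
t: 34.5
ee_pos: [600.0, -354.0, 151.1]
orientation: [2.788, 1.446, 0.001]
ft_force: [-0.1, -0.8, 0.5]
width: 52.7
```

Request:
move_arm --motion '[[[0,0.002,0.019],[0,0,0.002]],[[0,0.005,0.038],[0,0,0.003]],[[0,0.007,0.057],[0,0,0.005]],[[0,0.009,0.076],[0,0,0.006]],[[0,0.009,0.076],[0,0,0.006]]]'

```text
t: 35.12
ee_pos: [600.8, -355.7, 140.3]
orientation: [2.794, 1.436, 0.0]
ft_force: [-0.1, 0.4, -0.0]
width: 52.8
```

Request:
move_arm --motion '[[[0,0,0.108],[0,0,0]],[[0,0,0.215],[0,0,0]],[[0,0,0.323],[0,0,0]],[[0,0,0.43],[0,0,0]],[[0,0,0.43],[0,0,0]]]'

```text
t: 35.75
ee_pos: [599.7, -355.0, 73.3]
orientation: [-2.791, -1.435, 0.003]
ft_force: [-0.6, -0.2, 0.7]
width: 52.9
```

Request:
move_arm --motion '[[[0,0,0],[0,0,0]],[[0,0,0],[0,0,0]],[[0,0,0],[0,0,0]],[[0,0,0],[0,0,0]],[[0,0,0],[0,0,0]]]' --gripper 0

```text
t: 36.38
ee_pos: [601.2, -355.9, 76.3]
orientation: [2.793, 1.436, 0.001]
ft_force: [-0.2, -0.6, 5.1]
width: 31.5
```

```bash
python3 - <<'E'
from h import *
state()
E
```

```text
t36.38 pos [ 601.2 -355.9   76.3] yaw 0.950 tilt 0.0013 F [-0.2 -0.6  5.1] M [-0.01  0.02 -0.01] w 31.5 q [-0.55  0.7   1.53 -0.    0.91 -1.5 ] cmd [ 554.97 -148.83  219.98    1.57]
```

Request:
move_arm --motion '[[[0,0,-0.207],[0,0,0]],[[0,0,-0.415],[0,0,0]],[[0,0,-0.622],[0,0,0]],[[0,0,-0.83],[0,0,0]],[[0,0,-0.83],[0,0,0]]]'

```text
t: 37.0
ee_pos: [601.7, -356.2, 201.9]
orientation: [2.791, 1.435, 0.003]
ft_force: [-0.2, -0.6, -3.6]
width: 31.7
```

Request:
move_arm --motion '[[[0.178,-0.198,-0.025],[0,0,-0.112]],[[0.356,-0.396,-0.05],[0,0,-0.223]],[[0.534,-0.594,-0.075],[0,0,-0.335]],[[0.712,-0.792,-0.1],[0,0,-0.447]],[[0.89,-0.99,-0.125],[0,0,-0.558]]]'

```text
t: 37.62
ee_pos: [556.0, -159.1, 216.5]
orientation: [-2.255, -2.182, 0.003]
ft_force: [0.5, 0.3, -3.4]
width: 31.2
```

Request:
move_arm --motion '[[[0.02,-0.005,-0.002],[0,0,-0.009]],[[0.04,-0.01,-0.004],[0,0,-0.017]],[[0.059,-0.016,-0.006],[0,0,-0.026]],[[0.079,-0.021,-0.008],[0,0,-0.035]],[[0.079,-0.021,-0.008],[0,0,-0.035]]]'

```text
t: 38.25
ee_pos: [554.9, -149.0, 219.8]
orientation: [-2.222, -2.221, 0.0]
ft_force: [0.8, -0.7, -3.3]
width: 31.4
```

```bash
python3 - <<'E'
from h import *
state()
shot("wrist","w8.png",None,1.5)
shot("side","s8.png",(180,90,380,240),4)
c=getcmd()
plan((555,-148.8,120,np.pi/2),(555,-148.8,89,np.pi/2))
E
```

```text
t38.25 pos [ 554.9 -149.   219.8] yaw 1.570 tilt 0.0001 F [ 0.8 -0.7 -3.3] M [ 0.01 -0.03 -0.01] w 31.4 q [-0.28  0.35  1.75 -0.    1.04 -1.85] cmd [ 554.97 -148.83  219.98    1.57]
[[[0.0,0.0,0.167],[0,0,0.0]],[[0.0,0.0,0.333],[0,0,0.0]],[[0.0,0.0,0.5],[0,0,0.0]],[[0.0,0.0,0.666],[0,0,0.0]],[[0.0,0.0,0.666],[0,0,0.0]]]
[[[0.0,0.0,0.052],[0,0,0.0]],[[0.0,0.0,0.104],[0,0,0.0]],[[0.0,0.0,0.155],[0,0,0.0]],[[0.0,0.0,0.207],[0,0,0.0]],[[0.0,0.0,0.207],[0,0,0.0]]]
end [ 554.97 -148.83   89.02    1.57]
```

View pics/w8.png

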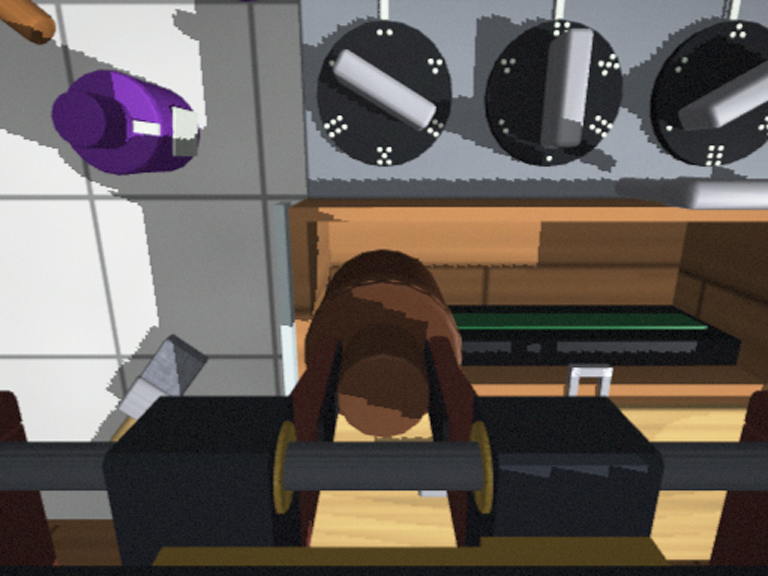

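View pics/s8.png

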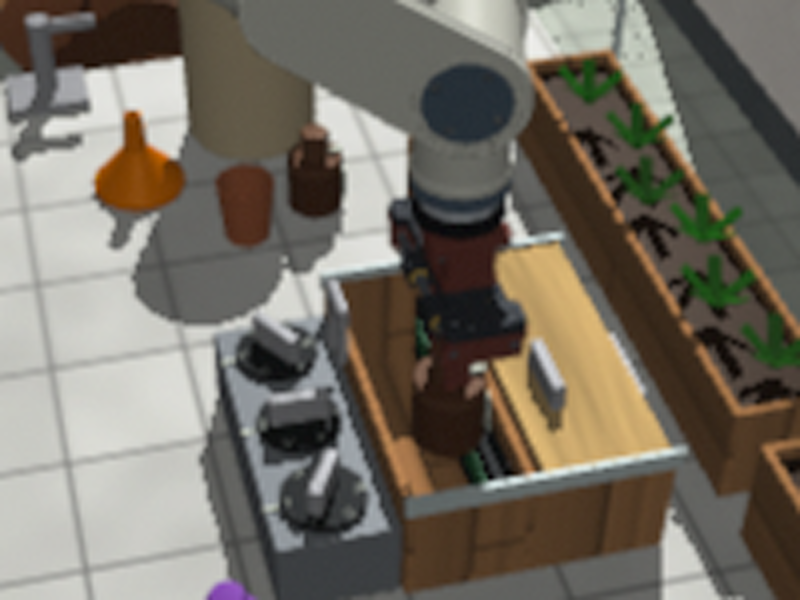

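Request:
move_arm --motion '[[[0,0,0.167],[0,0,0]],[[0,0,0.333],[0,0,0]],[[0,0,0.5],[0,0,0]],[[0,0,0.666],[0,0,0]],[[0,0,0.666],[0,0,0]]]'

```text
t: 38.98
ee_pos: [553.6, -148.5, 118.5]
orientation: [-2.219, -2.219, 0.003]
ft_force: [-0.6, -0.7, -3.0]
width: 31.4
```

Request:
move_arm --motion '[[[0,0,0.052],[0,0,0]],[[0,0,0.104],[0,0,0]],[[0,0,0.155],[0,0,0]],[[0,0,0.185],[0,0,0]],[[0,0,0.207],[0,0,0]]]'

```text
t: 39.6
ee_pos: [554.9, -148.7, 88.8]
orientation: [-2.221, -2.221, 0.0]
ft_force: [0.2, 0.1, -3.6]
width: 31.2
```

Request:
move_arm --motion '[[[0,0,0],[0,0,0]],[[0,0,0],[0,0,0]],[[0,0,0],[0,0,0]],[[0,0,0],[0,0,0]],[[0,0,0],[0,0,0]]]'

```text
t: 40.22
ee_pos: [555.0, -148.8, 89.1]
orientation: [2.221, 2.221, 0.0]
ft_force: [0.2, 0.6, -3.6]
width: 31.5
```

Request:
move_arm --motion '[[[0,0,0.003],[0,0,0]],[[0,0,0.007],[0,0,0]],[[0,0,0.007],[0,0,0]],[[0,0,0.007],[0,0,0]],[[0,0,0.007],[0,0,0]]]'

```text
t: 40.85
ee_pos: [555.3, -148.9, 88.4]
orientation: [2.221, 2.221, 0.001]
ft_force: [0.5, 0.0, 2.4]
width: 31.5
```

Request:
move_arm --motion '[[[0,0,0],[0,0,0]],[[0,0,0],[0,0,0]],[[0,0,0],[0,0,0]],[[0,0,0],[0,0,0]],[[0,0,0],[0,0,0]]]' --gripper 0.55

```text
t: 41.48
ee_pos: [554.9, -148.7, 87.9]
orientation: [-2.221, -2.221, 0.0]
ft_force: [0.4, -0.5, 0.4]
width: 48.3
```

```bash
python3 - <<'E'
from h import *
c=getcmd(); c[2]-=1.05; setcmd(c)
state()
plan((555,-148.8,225,np.pi/2)); print("view"); plan((525,-100,300,np.pi/2))
E
```

```text
t41.48 pos [ 554.9 -148.7   87.9] yaw 1.571 tilt 0.0001 F [ 0.4 -0.5  0.4] M [ 0.03  0.02 -0.04] w 48.3 q [-0.28  0.54  1.82 -0.    0.78 -1.85] cmd [ 554.97 -148.83   87.98    1.57]
[[[0.0,0.0,-0.228],[0,0,0.0]],[[0.0,0.0,-0.457],[0,0,0.0]],[[0.0,0.0,-0.685],[0,0,0.0]],[[0.0,0.0,-0.914],[0,0,0.0]],[[0.0,0.0,-0.914],[0,0,0.0]]]
end [ 554.97 -148.83  225.08    1.57]
view
[[[0.081,-0.05,-0.125],[0,0,0.0]],[[0.163,-0.1,-0.25],[0,0,0.0]],[[0.244,-0.15,-0.375],[0,0,0.0]],[[0.326,-0.2,-0.5],[0,0,0.0]],[[0.326,-0.2,-0.5],[0,0,0.0]]]
end [524.97 -99.93 300.08   1.57]
```

```bash
python3 - <<'E'
from h import *
setcmd([554.97,-148.83,225.08,getcmd()[3]])
plan((650,-140,300,np.pi/2))
E
```

```text
[[[0.015,0.158,-0.125],[0,0,0.0]],[[0.029,0.317,-0.25],[0,0,0.0]],[[0.044,0.475,-0.375],[0,0,0.0]],[[0.059,0.634,-0.499],[0,0,0.0]],[[0.059,0.634,-0.499],[0,0,0.0]]]
end [ 650.07 -139.97  299.93    1.57]
```

Request:
move_arm --motion '[[[0,0,-0.228],[0,0,0]],[[0,0,-0.457],[0,0,0]],[[0,0,-0.685],[0,0,0]],[[0,0,-0.914],[0,0,0]],[[0,0,-0.914],[0,0,0]]]'

```text
t: 42.1
ee_pos: [556.6, -149.2, 227.8]
orientation: [2.218, 2.218, 0.004]
ft_force: [-0.2, 0.3, -0.9]
width: 48.4
```

Request:
move_arm --motion '[[[0.015,0.158,-0.125],[0,0,0]],[[0.029,0.317,-0.25],[0,0,0]],[[0.044,0.475,-0.375],[0,0,0]],[[0.059,0.634,-0.499],[0,0,0]],[[0.059,0.634,-0.499],[0,0,0]]]'

```text
t: 42.72
ee_pos: [651.2, -139.7, 299.5]
orientation: [2.22, 2.222, 0.001]
ft_force: [0.5, 0.1, 0.2]
width: 48.0
```

Request:
move_arm --motion '[[[0,0,0],[0,0,0]],[[0,0,0],[0,0,0]],[[0,0,0],[0,0,0]],[[0,0,0],[0,0,0]],[[0,0,0],[0,0,0]]]'

```text
t: 43.35
ee_pos: [649.9, -139.9, 300.0]
orientation: [2.221, 2.221, 0.0]
ft_force: [0.5, -0.1, -0.2]
width: 48.4
```

```bash
python3 - <<'E'
from h import *
state()
shot("wrist","w9.png",(150,20,410,215),3)
E
```

```text
t43.35 pos [ 649.9 -139.9  300. ] yaw 1.571 tilt 0.0001 F [ 0.5 -0.1 -0.2] M [ 0.02 -0.01  0.  ] w 48.4 q [-0.23  0.41  1.46  0.    1.27 -1.8 ] cmd [ 650.07 -139.97  299.93    1.57]
```

View pics/w9.png

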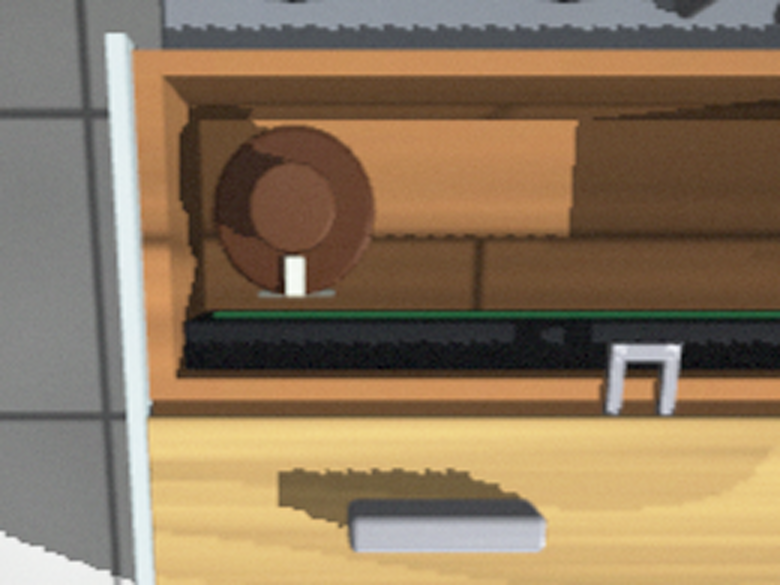

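```bash
python3 - <<'E'
from h import *
plan((630,335,300,np.radians(45)))
E
```

```text
[[[0.198,-0.008,-0.0],[0,0,0.047]],[[0.396,-0.017,-0.0],[0,0,0.094]],[[0.594,-0.025,-0.0],[0,0,0.141]],[[0.792,-0.033,-0.0],[0,0,0.188]],[[0.99,-0.042,-0.0],[0,0,0.235]]]
[[[0.198,-0.059,-0.0],[0,0,0.049]],[[0.396,-0.117,-0.0],[0,0,0.098]],[[0.594,-0.176,-0.0],[0,0,0.146]],[[0.792,-0.235,-0.0],[0,0,0.195]],[[0.99,-0.293,-0.0],[0,0,0.244]]]
[[[0.245,-0.148,-0.0],[0,0,0.068]],[[0.49,-0.297,-0.0],[0,0,0.136]],[[0.735,-0.445,-0.0],[0,0,0.203]],[[0.981,-0.593,-0.0],[0,0,0.271]],[[0.981,-0.593,-0.0],[0,0,0.271]]]
end [630.05 335.05 299.93   0.79]
```

Request:
move_arm --motion '[[[0.198,-0.008,0],[0,0,0.047]],[[0.396,-0.017,0],[0,0,0.094]],[[0.594,-0.025,0],[0,0,0.141]],[[0.792,-0.033,0],[0,0,0.188]],[[0.99,-0.042,0],[0,0,0.235]]]'

```text
t: 44.02
ee_pos: [643.6, 9.6, 300.0]
orientation: [2.479, 1.93, 0.0]
ft_force: [0.7, -0.7, 0.3]
width: 48.3
```

Request:
move_arm --motion '[[[0.198,-0.059,0],[0,0,0.049]],[[0.396,-0.117,0],[0,0,0.098]],[[0.594,-0.176,0],[0,0,0.146]],[[0.792,-0.235,0],[0,0,0.195]],[[0.99,-0.293,0],[0,0,0.244]]]'

```text
t: 44.65
ee_pos: [637.2, 164.4, 300.0]
orientation: [2.704, 1.598, 0.0]
ft_force: [-0.1, 0.3, -0.3]
width: 48.0
```

Request:
move_arm --motion '[[[0.245,-0.148,0],[0,0,0.068]],[[0.49,-0.297,0],[0,0,0.136]],[[0.735,-0.445,0],[0,0,0.203]],[[0.981,-0.593,0],[0,0,0.271]],[[0.981,-0.593,0],[0,0,0.271]]]'

```text
t: 45.28
ee_pos: [629.4, 338.0, 299.6]
orientation: [-2.9, -1.207, -0.0]
ft_force: [0.0, 0.1, -0.6]
width: 48.4
```

Request:
move_arm --motion '[[[0,0,0],[0,0,0]],[[0,0,0],[0,0,0]],[[0,0,0],[0,0,0]],[[0,0,0],[0,0,0]],[[0,0,0],[0,0,0]]]'

```text
t: 45.9
ee_pos: [630.1, 334.8, 300.0]
orientation: [2.903, 1.202, 0.0]
ft_force: [0.2, 0.0, -0.1]
width: 48.6
```

```bash
python3 - <<'E'
from h import *
state()
o,im=shot("wrist","w10.png",None,1.5); R,t=wcam(o,im);K=im["camera_matrix"]
r=[(round(d["p"],2),np.round(d["location"],1).tolist(),proj(d["location"],K,R,t)) for d in ctrl.pinpoint("wrist","jar2_center")]
print(r,[(round(d["p"],2),np.round(d["location"],1).tolist()) for n in ("jar1_center","crock","pot","bottle") for d in ctrl.pinpoint("wrist",n)])
u,v=proj([563,393,85],K,R,t)[0]; u,v=int(u),int(v); print(u,v)
shot("wrist","w11.png",(u-40,v-35,u+40,v+35),8)
print(u-40,v-35)
E
```

```text
t45.90 pos [630.1 334.8 300. ] yaw 0.785 tilt 0.0000 F [ 0.2  0.  -0.1] M [-0.05 -0.01  0.04] w 48.6 q [ 0.47  0.49  1.34 -0.    1.31 -0.31] cmd [630.05 335.05 299.93   0.79]
[(0.9, [564.5, 390.7, 51.9], array([[250.21092909,  97.65370469]]))] [(0.67, [471.3, 362.0, 1.4]), (0.94, [696.9, 364.8, 0.3])]
250 94
210 59
```

View pics/w10.png

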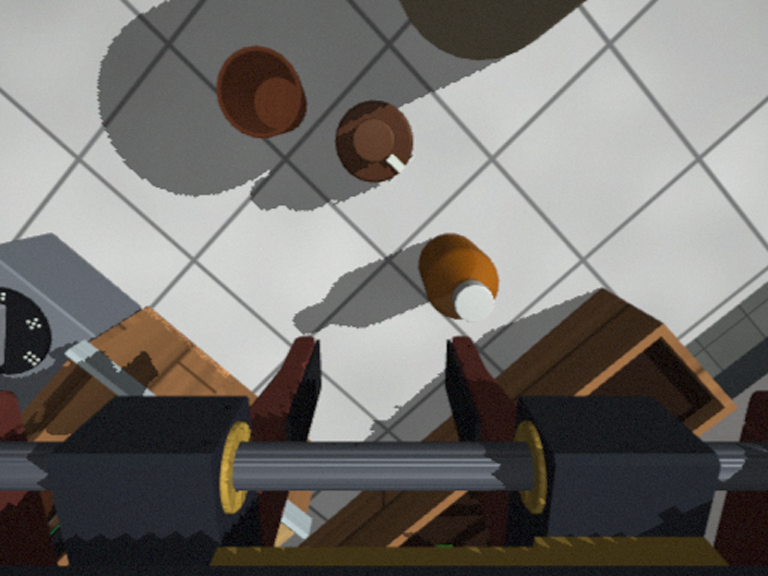

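View pics/w11.png

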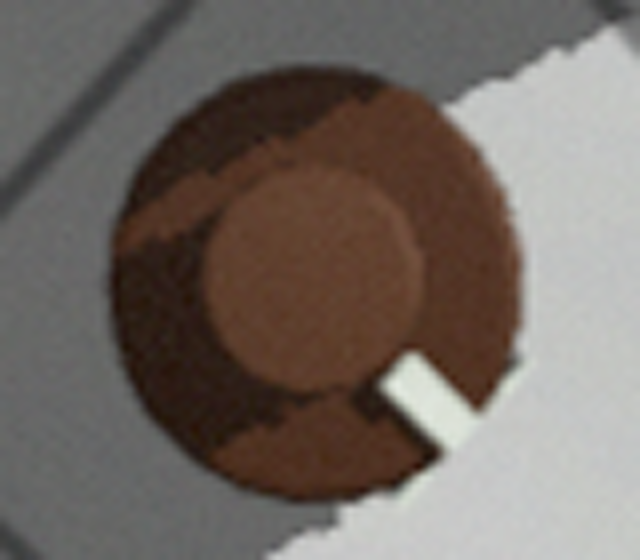

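```bash
python3 - <<'E'
from h import *
o=ctrl.get_obs(); im=ctrl.get_image("wrist"); R,t=wcam(o,im);K=np.array(im["camera_matrix"])
f=lambda u,v:(210+(u+.5)/8-.5,59+(v+.5)/8-.5)
a=ray(f(314,279),102,K,R,t); s=ray(f(316,286),70,K,R,t)
print(a,s)
for z in (73,76):
    b0=ray(f(398,367),z,K,R,t);b1=ray(f(460,432),z,K,R,t);b=(b0+b1)/2
    A=lambda d:round(float(np.degrees(np.arctan2(d[1],d[0]))),1)
    print(z,b,A(b-a),A(b-s),A(b1-b0),np.hypot(*(b-a)[:2]))
E
```

```text
[561.4633033  392.75967221 102.        ] [561.09551051 392.68821328  70.        ]
73 [585.21021014 393.11314975  73.        ] 0.9 1.0 -0.1 23.7495374848658
76 [585.1397743  393.07247508  76.        ] 0.8 0.9 -0.1 23.678537210688983
```

```bash
python3 - <<'E'
from h import *
d=np.radians
plan((561.3,392.8,180,d(45)),(561.3,392.8,75.5,d(45)))
print("lift");plan((561.3,392.8,220,d(45)),(555,-48.8,222,d(44.2)))
E
```

```text
[[[-0.013,-0.149,0.2],[0,0,0.0]],[[-0.026,-0.298,0.4],[0,0,0.0]],[[-0.039,-0.447,0.6],[0,0,0.0]],[[-0.052,-0.596,0.8],[0,0,0.0]],[[-0.052,-0.596,0.8],[0,0,0.0]]]
[[[0.0,-0.0,0.174],[0,0,0.0]],[[0.0,-0.0,0.348],[0,0,0.0]],[[0.0,-0.0,0.522],[0,0,0.0]],[[0.0,-0.0,0.696],[0,0,0.0]],[[0.0,-0.0,0.696],[0,0,0.0]]]
end [561.32 392.75  75.53   0.79]
lift
[[[0.0,-0.0,-0.241],[0,0,0.0]],[[0.0,-0.0,-0.482],[0,0,0.0]],[[0.0,-0.0,-0.722],[0,0,0.0]],[[0.0,-0.0,-0.963],[0,0,0.0]],[[0.0,-0.0,-0.963],[0,0,0.0]]]
[[[-0.198,0.192,-0.001],[0,0,0.001]],[[-0.396,0.385,-0.003],[0,0,0.003]],[[-0.594,0.577,-0.004],[0,0,0.004]],[[-0.792,0.77,-0.005],[0,0,0.005]],[[-0.99,0.962,-0.006],[0,0,0.006]]]
[[[-0.198,0.195,-0.001],[0,0,0.001]],[[-0.396,0.39,-0.003],[0,0,0.003]],[[-0.594,0.584,-0.004],[0,0,0.004]],[[-0.792,0.779,-0.005],[0,0,0.005]],[[-0.99,0.974,-0.007],[0,0,0.007]]]
[[[-0.031,0.031,-0.0],[0,0,0.0]],[[-0.062,0.062,-0.0],[0,0,0.0]],[[-0.093,0.093,-0.0],[0,0,0.0]],[[-0.124,0.123,-0.0],[0,0,0.0]],[[-0.124,0.123,-0.0],[0,0,0.0]]]
end [554.91 -48.79 221.93   0.77]
```

Request:
move_arm --motion '[[[-0.013,-0.149,0.2],[0,0,0]],[[-0.026,-0.298,0.4],[0,0,0]],[[-0.039,-0.447,0.6],[0,0,0]],[[-0.052,-0.596,0.8],[0,0,0]],[[-0.052,-0.596,0.8],[0,0,0]]]'

```text
t: 46.92
ee_pos: [559.0, 392.8, 177.5]
orientation: [2.9, 1.205, -0.008]
ft_force: [0.0, 0.0, -0.4]
width: 48.2
```

```bash
python3 - <<'E'
from h import *
state()
shot("side","s12.png",(180,60,380,210),4)
E
```

```text
t46.92 pos [559.  392.8 177.5] yaw 0.787 tilt 0.0052 F [ 0.   0.  -0.4] M [ 0.    0.03 -0.05] w 48.2 q [ 0.6   0.56  1.52  0.    1.07 -0.19] cmd [554.91 -48.79 221.93   0.77]
```

View pics/s12.png

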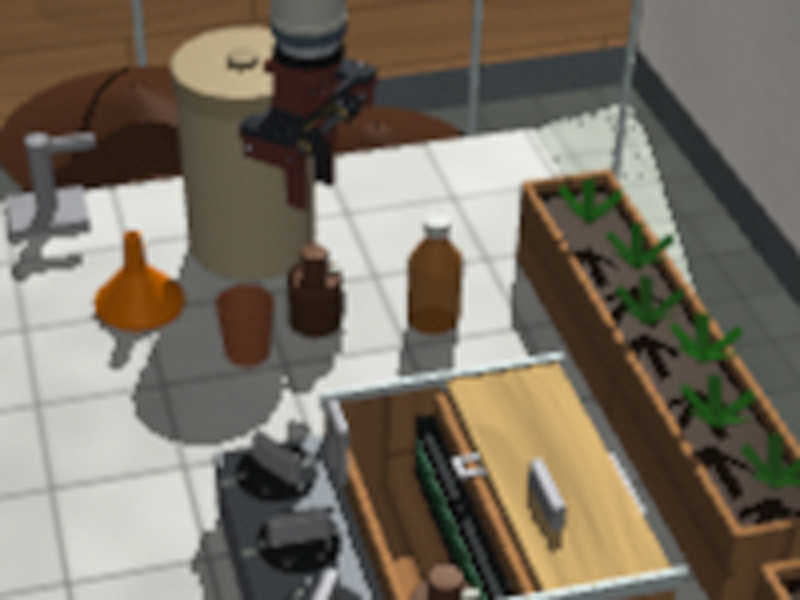

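Image: gripper at (290,130), oriented clear of the crock (240,150), directly above the brown jar (315,290). Descend and grip.

Request:
move_arm --motion '[[[0,0,0.174],[0,0,0]],[[0,0,0.348],[0,0,0]],[[0,0,0.522],[0,0,0]],[[0,0,0.66],[0,0,0]],[[0,0,0.696],[0,0,0]]]'

```text
t: 47.6
ee_pos: [561.7, 392.4, 75.0]
orientation: [2.903, 1.201, -0.001]
ft_force: [0.1, -0.0, 0.1]
width: 48.4
```

Request:
move_arm --motion '[[[0,0,0],[0,0,0]],[[0,0,0],[0,0,0]],[[0,0,0],[0,0,0]],[[0,0,0],[0,0,0]],[[0,0,0],[0,0,0]]]' --gripper 0

```text
t: 48.22
ee_pos: [561.9, 393.2, 76.6]
orientation: [-2.902, -1.202, -0.003]
ft_force: [-1.2, -1.1, 6.2]
width: 31.3
```

```bash
python3 - <<'E'
from h import *
state()
E
```

```text
t48.23 pos [561.9 393.2  76.6] yaw 0.785 tilt 0.0017 F [-1.2 -1.1  6.2] M [-0.18  0.04 -0.04] w 31.3 q [ 0.59  0.68  1.56 -0.    0.89 -0.19] cmd [554.91 -48.79 221.93   0.77]
```

Request:
move_arm --motion '[[[0,0,-0.241],[0,0,0]],[[0,0,-0.482],[0,0,0]],[[0,0,-0.722],[0,0,0]],[[0,0,-0.963],[0,0,0]],[[0,0,-0.963],[0,0,0]]]'

```text
t: 48.85
ee_pos: [562.4, 393.8, 222.3]
orientation: [-2.901, -1.202, -0.008]
ft_force: [0.2, 0.2, -4.1]
width: 31.7
```

Request:
move_arm --motion '[[[-0.198,0.192,-0.001],[0,0,0.001]],[[-0.396,0.385,-0.003],[0,0,0.003]],[[-0.594,0.577,-0.004],[0,0,0.004]],[[-0.792,0.77,-0.005],[0,0,0.005]],[[-0.99,0.962,-0.006],[0,0,0.006]]]'

```text
t: 49.48
ee_pos: [556.7, 184.1, 218.2]
orientation: [-2.906, -1.193, 0.006]
ft_force: [1.2, 0.0, -4.3]
width: 31.3
```

Request:
move_arm --motion '[[[-0.198,0.195,-0.001],[0,0,0.001]],[[-0.396,0.39,-0.003],[0,0,0.003]],[[-0.594,0.584,-0.004],[0,0,0.004]],[[-0.792,0.779,-0.005],[0,0,0.005]],[[-0.99,0.974,-0.007],[0,0,0.007]]]'

```text
t: 50.1
ee_pos: [553.7, -23.7, 219.5]
orientation: [-2.909, -1.182, 0.005]
ft_force: [-0.0, 0.2, -4.4]
width: 31.4
```

Request:
move_arm --motion '[[[-0.031,0.031,0],[0,0,0]],[[-0.062,0.062,0],[0,0,0]],[[-0.093,0.093,0],[0,0,0]],[[-0.124,0.123,0],[0,0,0]],[[-0.124,0.123,0],[0,0,0]]]'

```text
t: 50.72
ee_pos: [554.9, -48.6, 221.9]
orientation: [2.91, 1.183, 0.0]
ft_force: [-0.2, -1.2, -3.9]
width: 31.5
```

```bash
python3 - <<'E'
from h import *
state()
shot("wrist","w13.png",None,1.5)
plan((554.7,-48.8,125,np.radians(44.2)),(554.7,-48.8,88.3,np.radians(44.2)))
E
```

```text
t50.73 pos [554.9 -48.6 221.9] yaw 0.772 tilt 0.0000 F [-0.2 -1.2 -3.9] M [-0.05  0.    0.02] w 31.5 q [-0.11  0.32  1.78 -0.    1.03 -0.88] cmd [554.91 -48.79 221.93   0.77]
[[[-0.0,-0.0,0.162],[0,0,0.0]],[[-0.001,-0.0,0.323],[0,0,0.0]],[[-0.001,-0.001,0.485],[0,0,0.0]],[[-0.001,-0.001,0.646],[0,0,0.0]],[[-0.001,-0.001,0.646],[0,0,0.0]]]
[[[-0.0,0.0,0.061],[0,0,0.0]],[[-0.0,0.0,0.122],[0,0,0.0]],[[-0.0,0.0,0.184],[0,0,0.0]],[[-0.0,0.0,0.245],[0,0,0.0]],[[-0.0,0.0,0.245],[0,0,0.0]]]
end [554.7  -48.79  88.28   0.77]
```

View pics/w13.png

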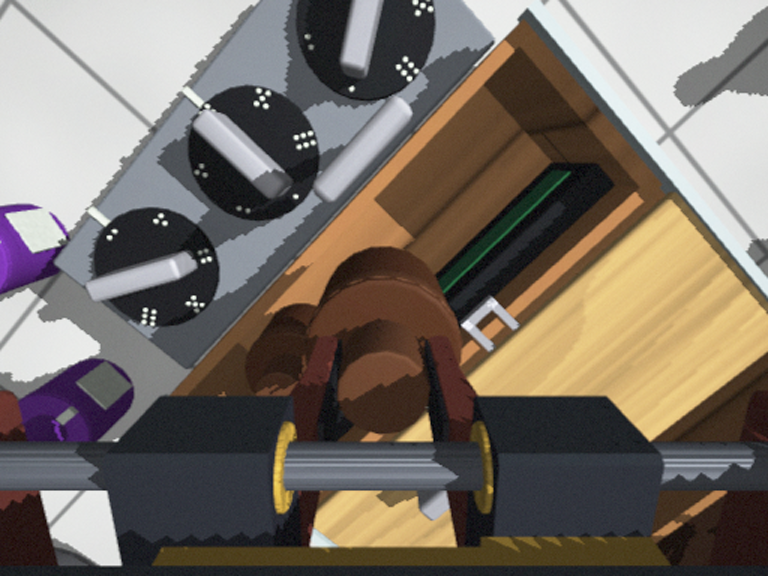

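Request:
move_arm --motion '[[[0,0,0.162],[0,0,0]],[[0,0,0.323],[0,0,0]],[[0,0,0.485],[0,0,0]],[[0,0,0.646],[0,0,0]],[[-0.001,-0.001,0.646],[0,0,0]]]'

```text
t: 51.4
ee_pos: [553.3, -48.2, 123.6]
orientation: [-2.909, -1.182, 0.005]
ft_force: [-0.5, 0.5, -3.2]
width: 31.4
```

Request:
move_arm --motion '[[[0,0,0.061],[0,0,0]],[[0,0,0.122],[0,0,0]],[[0,0,0.184],[0,0,0]],[[0,0,0.225],[0,0,0]],[[0,0,0.245],[0,0,0]]]'

```text
t: 52.02
ee_pos: [554.4, -48.7, 88.7]
orientation: [-2.91, -1.182, 0.001]
ft_force: [-8.7, 0.3, 27.3]
width: 31.2
```

Request:
move_arm --motion '[[[0,0,0],[0,0,0]],[[0,0,0],[0,0,0]],[[0,0,0],[0,0,0]],[[0,0,0],[0,0,0]],[[0,0,0],[0,0,0]]]'

```text
t: 52.65
ee_pos: [554.5, -48.7, 88.8]
orientation: [-2.911, -1.183, 0.0]
ft_force: [-4.0, 0.2, 6.3]
width: 31.3
```

Request:
move_arm --motion '[[[0,0,0],[0,0,0]],[[0,0,0],[0,0,0]],[[0,0,0],[0,0,0]],[[0,0,0],[0,0,0]],[[0,0,0],[0,0,0]]]' --gripper 0.5

```text
t: 53.28
ee_pos: [554.7, -48.7, 88.2]
orientation: [2.911, 1.183, 0.0]
ft_force: [-0.2, -0.5, 0.2]
width: 44.1
```

```bash
python3 - <<'E'
from h import *
state()
plan((554.7,-48.8,235,np.radians(44.2)),(650,-98,300,np.pi/2))
E
```

```text
t53.27 pos [554.7 -48.7  88.2] yaw 0.772 tilt 0.0000 F [-0.2 -0.5  0.2] M [ 0.02 -0.02  0.01] w 44.1 q [-0.11  0.52  1.86  0.    0.76 -0.88] cmd [554.7  -48.79  88.28   0.77]
[[[-0.0,0.0,-0.245],[0,0,0.0]],[[-0.0,0.0,-0.489],[0,0,0.0]],[[-0.0,0.0,-0.734],[0,0,0.0]],[[-0.0,0.0,-0.978],[0,0,0.0]],[[-0.0,0.0,-0.978],[0,0,0.0]]]
[[[0.057,0.17,-0.108],[0,0,-0.191]],[[0.113,0.339,-0.217],[0,0,-0.381]],[[0.17,0.509,-0.325],[0,0,-0.572]],[[0.226,0.678,-0.433],[0,0,-0.763]],[[0.226,0.678,-0.433],[0,0,-0.763]]]
end [649.92 -98.02 299.93   1.57]
```

Request:
move_arm --motion '[[[0,0,-0.245],[0,0,0]],[[0,0,-0.489],[0,0,0]],[[0,0,-0.734],[0,0,0]],[[0,0,-0.978],[0,0,0]],[[0,0,-0.978],[0,0,0]]]'

```text
t: 53.9
ee_pos: [556.5, -48.9, 238.0]
orientation: [2.908, 1.182, 0.008]
ft_force: [0.1, 0.1, -1.2]
width: 44.1
```

Request:
move_arm --motion '[[[0.057,0.17,-0.108],[0,0,-0.17]],[[0.113,0.339,-0.217],[0,0,-0.34]],[[0.17,0.509,-0.325],[0,0,-0.51]],[[0.226,0.678,-0.433],[0,0,-0.68]],[[0.226,0.678,-0.433],[0,0,-0.763]]]'

```text
t: 54.52
ee_pos: [651.4, -98.8, 299.5]
orientation: [2.217, 2.224, 0.001]
ft_force: [-0.6, 0.4, -0.9]
width: 44.1
```

Request:
move_arm --motion '[[[0,0,0],[0,0,0]],[[0,0,0],[0,0,0]],[[0,0,0],[0,0,0]],[[0,0,0],[0,0,0]],[[0,0,0],[0,0,0]]]'

```text
t: 55.15
ee_pos: [649.8, -97.8, 300.0]
orientation: [2.221, 2.221, 0.0]
ft_force: [-0.3, -0.1, 0.2]
width: 43.8
```

```bash
python3 - <<'E'
from h import *
state()
shot("wrist","w14.png",(120,10,400,215),2.8)
shot("scene","sc14.png"); shot("side","s14.png")
for n in ["jar1_center","jar2_center","jar3_center"]:
    for c in ("scene","side","wrist"):
        print(n,c,[(round(d["p"],2),np.round(d["location"]).tolist()) for d in ctrl.pinpoint(c,n)])
E
```

```text
t55.15 pos [649.8 -97.8 300. ] yaw 1.571 tilt 0.0001 F [-0.3 -0.1  0.2] M [ 0.04  0.   -0.01] w 43.8 q [-0.17  0.4   1.48 -0.    1.26 -1.74] cmd [649.92 -98.02 299.93   1.57]
jar1_center scene [(0.74, [339.0, -455.0, -0.0])]
jar1_center side []
jar1_center wrist []
jar2_center scene [(0.63, [553.0, -46.0, 62.0])]
jar2_center side [(0.8, [554.0, -47.0, 65.0]), (0.6, [517.0, 567.0, 0.0]), (0.36, [600.0, -48.0, 55.0])]
jar2_center wrist [(0.63, [558.0, -50.0, 63.0]), (0.59, [704.0, -370.0, 2.0])]
jar3_center scene [(0.9, [335.0, -250.0, 54.0]), (0.77, [210.0, -269.0, 56.0]), (0.73, [458.0, -322.0, 51.0]), (0.65, [557.0, -146.0, 64.0])]
jar3_center side [(0.77, [457.0, -321.0, 50.0]), (0.71, [342.0, -453.0, -5.0]), (0.67, [209.0, -271.0, 50.0]), (0.63, [335.0, -248.0, 51.0]), (0.49, [558.0, -148.0, 62.0])]
jar3_center wrist [(0.87, [457.0, -326.0, 49.0]), (0.63, [555.0, -146.0, 67.0])]
```

View pics/w14.png

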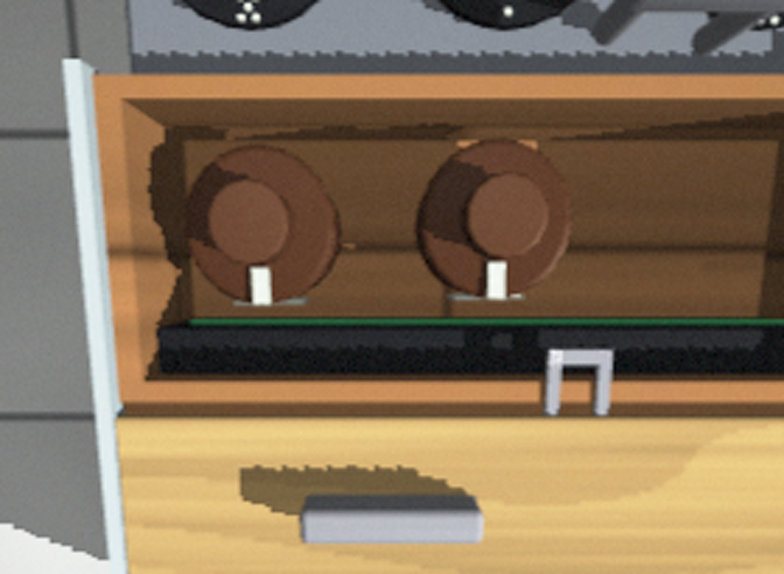

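View pics/s14.png

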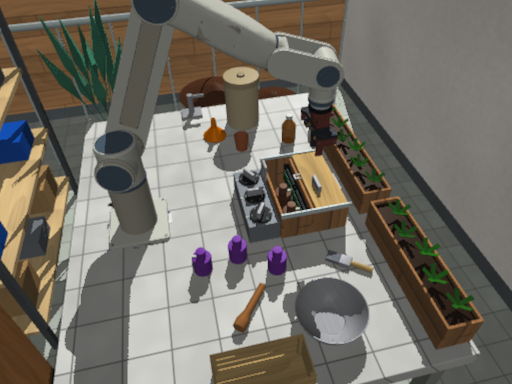

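View pics/sc14.png

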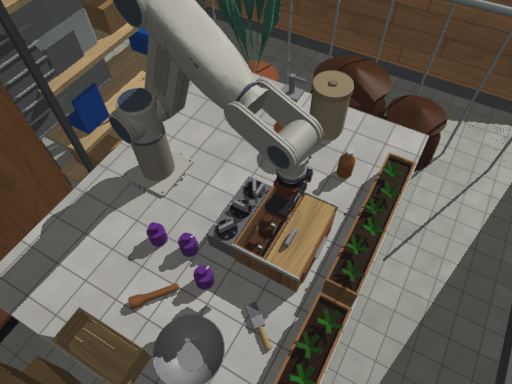

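```bash
python3 - <<'E'
from h import *
for c in("scene","side"):
    im=ctrl.get_image(c); R,t,K=map(np.array,(im["R"],im["t"],im["camera_matrix"])); C=-R.T@t; print(c,C.round())
    # jar behind crock: direction from camera
    d=np.array([518,566])-C[:2]; d/=np.linalg.norm(d)
    for s in (120,160,200,260): 
        p=np.array([518,566])+d*s; print(s,p.round(), proj([[*p,0],[*p,100]],K,R,t).round().tolist(), proj([[518,566,263]],K,R,t).round().tolist())
E
```

```text
scene [ 901. -700. 1321.]
120 [483. 681.] [[328.0, 109.0], [330.0, 93.0]] [[333.0, 81.0]]
160 [472. 719.] [[329.0, 104.0], [332.0, 87.0]] [[333.0, 81.0]]
200 [460. 757.] [[330.0, 98.0], [333.0, 82.0]] [[333.0, 81.0]]
260 [443. 815.] [[331.0, 90.0], [334.0, 73.0]] [[333.0, 81.0]]
side [  223. -1133.  1179.]
120 [539. 684.] [[241.0, 108.0], [240.0, 91.0]] [[240.0, 74.0]]
160 [545. 724.] [[241.0, 104.0], [240.0, 87.0]] [[240.0, 74.0]]
200 [552. 763.] [[241.0, 100.0], [240.0, 84.0]] [[240.0, 74.0]]
260 [563. 822.] [[241.0, 94.0], [240.0, 78.0]] [[240.0, 74.0]]
```

```bash
python3 - <<'E'
from h import *
plan((540,200,330,0.8),(410,530,330,0.05))
E
```

```text
[[[0.198,-0.073,-0.02],[0,0,0.073]],[[0.396,-0.146,-0.04],[0,0,0.147]],[[0.594,-0.219,-0.06],[0,0,0.22]],[[0.792,-0.292,-0.08],[0,0,0.293]],[[0.99,-0.365,-0.1],[0,0,0.367]]]
[[[0.197,-0.179,-0.025],[0,0,0.092]],[[0.393,-0.357,-0.05],[0,0,0.185]],[[0.59,-0.536,-0.075],[0,0,0.277]],[[0.786,-0.715,-0.1],[0,0,0.369]],[[0.786,-0.715,-0.1],[0,0,0.369]]]
[[[0.09,-0.198,-0.0],[0,0,0.066]],[[0.179,-0.396,-0.0],[0,0,0.132]],[[0.269,-0.594,-0.0],[0,0,0.198]],[[0.358,-0.792,-0.0],[0,0,0.263]],[[0.448,-0.99,-0.0],[0,0,0.329]]]
[[[0.016,-0.198,-0.0],[0,0,0.06]],[[0.032,-0.396,-0.0],[0,0,0.12]],[[0.048,-0.594,-0.0],[0,0,0.181]],[[0.064,-0.792,-0.0],[0,0,0.241]],[[0.08,-0.99,-0.0],[0,0,0.301]]]
[[[-0.017,-0.069,-0.0],[0,0,0.022]],[[-0.033,-0.138,-0.0],[0,0,0.043]],[[-0.05,-0.208,-0.0],[0,0,0.065]],[[-0.066,-0.277,-0.0],[0,0,0.086]],[[-0.066,-0.277,-0.0],[0,0,0.086]]]
end [4.1003e+02 5.3003e+02 3.2993e+02 5.0000e-02]
```

Request:
move_arm --motion '[[[0.198,-0.073,-0.02],[0,0,0.073]],[[0.396,-0.146,-0.04],[0,0,0.147]],[[0.594,-0.219,-0.06],[0,0,0.22]],[[0.792,-0.292,-0.08],[0,0,0.293]],[[0.99,-0.365,-0.1],[0,0,0.367]]]'

```text
t: 56.48
ee_pos: [594.8, 51.5, 315.1]
orientation: [2.607, 1.753, 0.0]
ft_force: [-0.0, -0.3, -0.4]
width: 44.1
```

Request:
move_arm --motion '[[[0.197,-0.179,-0.025],[0,0,0.092]],[[0.393,-0.357,-0.05],[0,0,0.185]],[[0.59,-0.536,-0.075],[0,0,0.277]],[[0.786,-0.715,-0.1],[0,0,0.369]],[[0.786,-0.715,-0.1],[0,0,0.369]]]'

```text
t: 57.1
ee_pos: [539.2, 202.2, 330.4]
orientation: [-2.891, -1.228, -0.001]
ft_force: [0.5, 0.6, -1.2]
width: 44.0
```

Request:
move_arm --motion '[[[0.09,-0.198,0],[0,0,0.066]],[[0.179,-0.396,0],[0,0,0.132]],[[0.269,-0.594,0],[0,0,0.198]],[[0.358,-0.792,0],[0,0,0.263]],[[0.448,-0.99,0],[0,0,0.329]]]'

```text
t: 57.72
ee_pos: [480.4, 351.8, 329.8]
orientation: [3.061, 0.706, 0.0]
ft_force: [0.3, -0.5, 0.9]
width: 43.6
```

Request:
move_arm --motion '[[[0.016,-0.198,0],[0,0,0.06]],[[0.032,-0.396,0],[0,0,0.12]],[[0.048,-0.594,0],[0,0,0.181]],[[0.064,-0.792,0],[0,0,0.241]],[[0.08,-0.99,0],[0,0,0.301]]]'

```text
t: 58.35
ee_pos: [426.1, 490.5, 329.8]
orientation: [3.134, 0.218, 0.0]
ft_force: [-0.2, -0.6, 0.5]
width: 43.8
```

Request:
move_arm --motion '[[[-0.017,-0.069,0],[0,0,0.022]],[[-0.033,-0.138,0],[0,0,0.043]],[[-0.05,-0.208,0],[0,0,0.065]],[[-0.066,-0.277,0],[0,0,0.086]],[[-0.066,-0.277,0],[0,0,0.086]]]'

```text
t: 58.98
ee_pos: [409.8, 530.7, 329.9]
orientation: [-3.141, -0.08, -0.0]
ft_force: [-0.0, -0.6, -0.5]
width: 43.8
```

```bash
python3 - <<'E'
from h import *
state()
o,im=shot("wrist","w15.png",None,1.5); R,t=wcam(o,im);K=im["camera_matrix"]
print(proj([[511,683,50],[518,566,263],[563,393,0]],K,R,t)*1.5)
E
```

```text
t58.98 pos [409.8 530.7 329.9] yaw 0.051 tilt 0.0001 F [-0.  -0.6 -0.5] M [-0.07  0.06  0.04] w 43.8 q [ 0.9   0.4   1.42 -0.    1.33  0.84] cmd [4.1003e+02 5.3003e+02 3.2993e+02 5.0000e-02]
[[505.36608905  74.6917143 ]
 [598.99390576 251.24078058]
 [507.81106176 355.20311721]]
```

View pics/w15.png

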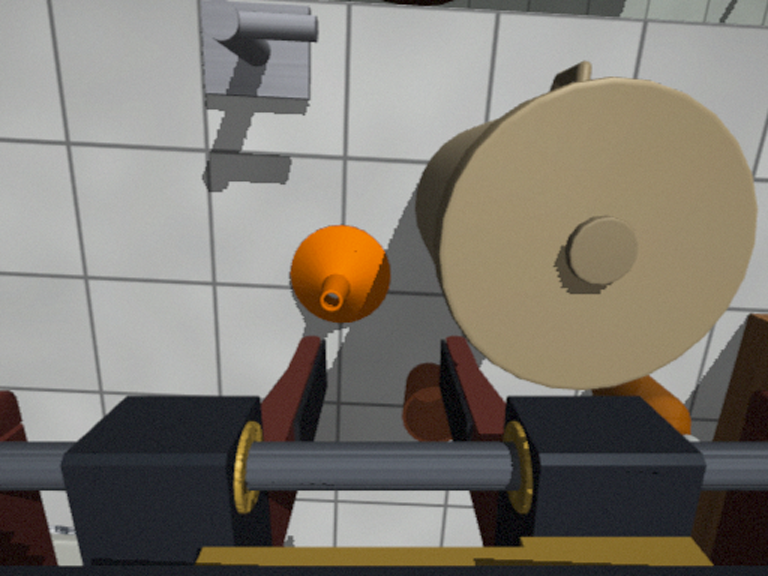

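```bash
python3 - <<'E'
from h import *
plan((540,200,320,0),(667.6,-95,230,0),(667.6,-95,131,0)); print("slide"); plan((541.8,-95,131,0))
print("after"); setcmd([543,-95,131,0]); plan((543,-95,215,0))
E
```

```text
[[[0.067,0.198,0.006],[0,0,0.004]],[[0.133,0.396,0.012],[0,0,0.008]],[[0.2,0.594,0.018],[0,0,0.013]],[[0.267,0.792,0.023],[0,0,0.017]],[[0.333,0.99,0.029],[0,0,0.021]]]
[[[0.072,0.198,0.006],[0,0,0.004]],[[0.143,0.396,0.012],[0,0,0.009]],[[0.215,0.594,0.018],[0,0,0.013]],[[0.287,0.792,0.024],[0,0,0.017]],[[0.358,0.99,0.03],[0,0,0.022]]]
[[[0.024,0.062,0.002],[0,0,0.001]],[[0.048,0.125,0.004],[0,0,0.003]],[[0.073,0.187,0.005],[0,0,0.004]],[[0.097,0.249,0.007],[0,0,0.005]],[[0.097,0.249,0.007],[0,0,0.005]]]
[[[0.086,0.198,0.06],[0,0,0.0]],[[0.171,0.396,0.121],[0,0,0.0]],[[0.257,0.594,0.181],[0,0,0.0]],[[0.342,0.792,0.242],[0,0,0.0]],[[0.428,0.99,0.302],[0,0,0.0]]]
[[[0.106,0.244,0.075],[0,0,0.0]],[[0.211,0.488,0.149],[0,0,0.0]],[[0.317,0.733,0.224],[0,0,0.0]],[[0.422,0.977,0.298],[0,0,0.0]],[[0.422,0.977,0.298],[0,0,0.0]]]
[[[0.0,-0.0,0.165],[0,0,0.0]],[[0.0,-0.0,0.33],[0,0,0.0]],[[0.0,-0.0,0.495],[0,0,0.0]],[[0.0,-0.0,0.66],[0,0,0.0]],[[0.0,-0.0,0.66],[0,0,0.0]]]
end [667.53 -95.   131.03   0.  ]
slide
[[[-0.21,-0.0,0.0],[0,0,0.0]],[[-0.419,-0.0,0.0],[0,0,0.0]],[[-0.629,-0.0,0.0],[0,0,0.0]],[[-0.838,-0.0,0.0],[0,0,0.0]],[[-0.838,-0.0,0.0],[0,0,0.0]]]
end [541.83 -95.01 131.03   0.  ]
after
[[[0.0,0.0,-0.14],[0,0,-0.0]],[[0.0,0.0,-0.28],[0,0,-0.0]],[[0.0,0.0,-0.42],[0,0,-0.0]],[[0.0,0.0,-0.56],[0,0,-0.0]],[[0.0,0.0,-0.56],[0,0,-0.0]]]
end [543. -95. 215.   0.]
```

Request:
move_arm --motion '[[[0.067,0.198,0.006],[0,0,0.004]],[[0.133,0.396,0.012],[0,0,0.008]],[[0.2,0.594,0.018],[0,0,0.013]],[[0.267,0.792,0.023],[0,0,0.017]],[[0.333,0.99,0.029],[0,0,0.021]]]'

```text
t: 59.65
ee_pos: [467.8, 382.9, 325.7]
orientation: [3.141, 0.044, 0.0]
ft_force: [1.3, 0.7, 0.3]
width: 43.9
```

Request:
move_arm --motion '[[[0.072,0.198,0.006],[0,0,0.004]],[[0.143,0.396,0.012],[0,0,0.009]],[[0.215,0.594,0.018],[0,0,0.013]],[[0.287,0.792,0.024],[0,0,0.017]],[[0.358,0.99,0.03],[0,0,0.022]]]'

```text
t: 60.28
ee_pos: [525.5, 236.0, 321.3]
orientation: [3.142, 0.008, 0.001]
ft_force: [0.4, 1.0, -0.5]
width: 44.1
```

Request:
move_arm --motion '[[[0.024,0.062,0.002],[0,0,0.001]],[[0.048,0.125,0.004],[0,0,0.003]],[[0.073,0.187,0.005],[0,0,0.004]],[[0.097,0.249,0.007],[0,0,0.005]],[[0.097,0.249,0.007],[0,0,0.005]]]'

```text
t: 60.9
ee_pos: [540.1, 199.8, 320.0]
orientation: [3.142, -0.001, -0.0]
ft_force: [0.8, -0.0, 0.2]
width: 44.0
```

Request:
move_arm --motion '[[[0.086,0.198,0.06],[0,0,0]],[[0.171,0.396,0.121],[0,0,0]],[[0.257,0.594,0.181],[0,0,0]],[[0.342,0.792,0.242],[0,0,0]],[[0.428,0.99,0.302],[0,0,0]]]'

```text
t: 61.52
ee_pos: [604.5, 51.1, 274.4]
orientation: [-3.141, -0.001, -0.0]
ft_force: [0.3, -0.8, -0.7]
width: 43.9
```

Request:
move_arm --motion '[[[0.106,0.244,0.075],[0,0,0]],[[0.211,0.488,0.149],[0,0,0]],[[0.317,0.733,0.224],[0,0,0]],[[0.422,0.977,0.298],[0,0,0]],[[0.422,0.977,0.298],[0,0,0]]]'

```text
t: 62.15
ee_pos: [667.6, -96.8, 228.6]
orientation: [-3.142, 0.004, 0.002]
ft_force: [0.8, 0.3, 0.1]
width: 43.7
```

Request:
move_arm --motion '[[[0,0,0.165],[0,0,0]],[[0,0,0.33],[0,0,0]],[[0,0,0.495],[0,0,0]],[[0,0,0.63],[0,0,0]],[[0,0,0.66],[0,0,0]]]'

```text
t: 62.78
ee_pos: [666.7, -94.0, 129.7]
orientation: [-3.141, -0.001, 0.003]
ft_force: [-0.4, -0.1, -0.3]
width: 43.9
```

Request:
move_arm --motion '[[[0,0,0],[0,0,0]],[[0,0,0],[0,0,0]],[[0,0,0],[0,0,0]],[[0,0,0],[0,0,0]],[[0,0,0],[0,0,0]]]' --gripper 0

```text
t: 63.4
ee_pos: [668.0, -95.0, 131.9]
orientation: [3.141, -0.0, 0.002]
ft_force: [-1.2, -0.6, 4.5]
width: 14.1
```

```bash
python3 - <<'E'
from h import *
state()
shot("side","s16.png",(200,140,360,240),5)
E
```

```text
t63.40 pos [668.  -95.  131.9] yaw -0.000 tilt 0.0013 F [-1.2 -0.6  4.5] M [-0.02  0.15  0.01] w 14.1 q [-0.16  0.6   1.57  0.    0.97 -0.16] cmd [543. -95. 215.   0.]
```

View pics/s16.png

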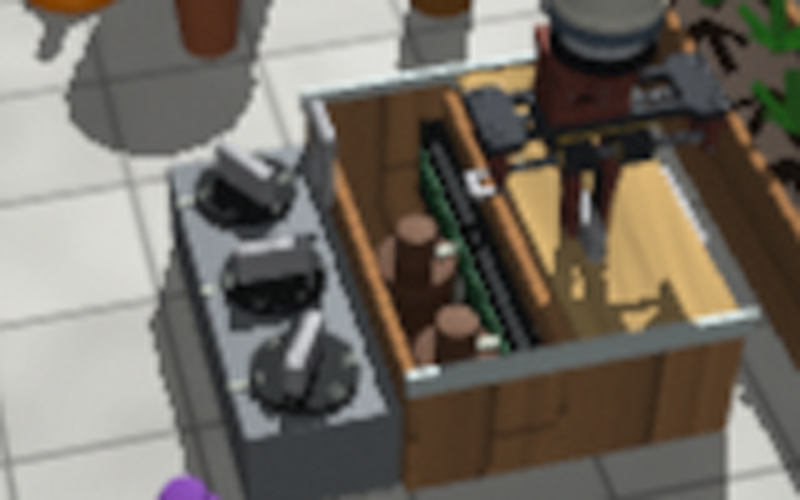

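Request:
move_arm --motion '[[[-0.2,0,0],[0,0,0]],[[-0.4,0,0],[0,0,0]],[[-0.6,0,0],[0,0,0]],[[-0.78,0,0],[0,0,0]],[[-0.838,0,0],[0,0,0]]]'

```text
t: 64.08
ee_pos: [543.1, -95.1, 131.9]
orientation: [3.141, -0.001, 0.009]
ft_force: [24.2, 3.3, -19.2]
width: 14.0
```

Request:
move_arm --motion '[[[0,0,0],[0,0,0]],[[0,0,0],[0,0,0]],[[0,0,0],[0,0,0]],[[0,0,0],[0,0,0]],[[0,0,0],[0,0,0]]]'

```text
t: 64.7
ee_pos: [543.2, -95.0, 131.8]
orientation: [3.141, -0.0, 0.004]
ft_force: [2.1, 0.9, 6.2]
width: 13.8
```

```bash
python3 - <<'E'
from h import *
setcmd([541.83,-95.01,131.03,0]); state()
plan((541.8,-95,225,0),(493.2,1.6,225,0),(493.2,1.6,166,0)); print("press"); plan((493.2,1.6,136,0))
E
```

```text
t64.70 pos [543.2 -95.  131.8] yaw -0.000 tilt 0.0026 F [2.1 0.9 6.2] M [ 0.13 -0.34 -0.  ] w 13.8 q [-0.19  0.44  1.86  0.    0.84 -0.2 ] cmd [541.83 -95.01 131.03   0.  ]
[[[-0.0,-0.0,-0.157],[0,0,-0.0]],[[-0.0,-0.0,-0.313],[0,0,-0.0]],[[-0.0,-0.0,-0.47],[0,0,-0.0]],[[-0.0,-0.0,-0.626],[0,0,-0.0]],[[-0.0,-0.0,-0.626],[0,0,-0.0]]]
[[[-0.081,-0.161,-0.0],[0,0,-0.0]],[[-0.162,-0.322,-0.0],[0,0,-0.0]],[[-0.243,-0.483,-0.0],[0,0,-0.0]],[[-0.324,-0.644,-0.0],[0,0,-0.0]],[[-0.324,-0.644,-0.0],[0,0,-0.0]]]
[[[-0.0,-0.0,0.098],[0,0,-0.0]],[[-0.0,-0.0,0.196],[0,0,-0.0]],[[-0.0,-0.0,0.295],[0,0,-0.0]],[[-0.0,-0.0,0.393],[0,0,-0.0]],[[-0.0,-0.0,0.393],[0,0,-0.0]]]
end [493.23   1.59 165.98   0.  ]
press
[[[-0.0,-0.0,0.05],[0,0,-0.0]],[[-0.0,-0.0,0.1],[0,0,-0.0]],[[-0.0,-0.0,0.15],[0,0,-0.0]],[[-0.0,-0.0,0.2],[0,0,-0.0]],[[-0.0,-0.0,0.2],[0,0,-0.0]]]
end [493.23   1.59 135.98   0.  ]
```

Request:
move_arm --motion '[[[0,0,0],[0,0,0]],[[0,0,0],[0,0,0]],[[0,0,0],[0,0,0]],[[0,0,0],[0,0,0]],[[0,0,0],[0,0,0]]]' --gripper 0.45

```text
t: 65.32
ee_pos: [541.7, -94.9, 130.9]
orientation: [-3.142, -0.0, 0.0]
ft_force: [-0.5, -1.0, -0.6]
width: 39.7
```

Request:
move_arm --motion '[[[0,0,-0.157],[0,0,0]],[[0,0,-0.313],[0,0,0]],[[0,0,-0.47],[0,0,0]],[[0,0,-0.626],[0,0,0]],[[0,0,-0.626],[0,0,0]]]'

```text
t: 65.95
ee_pos: [542.9, -95.1, 226.5]
orientation: [3.141, 0.0, 0.006]
ft_force: [-0.1, -0.6, -0.5]
width: 39.5
```

```bash
python3 - <<'E'
from h import *
o,im=shot("wrist","w17.png",None,1.5)
print([(round(d["p"],2),np.round(d["location"],1).tolist()) for c in ("wrist","side","scene") for n in ("hatch_grip","shackle_grip") for d in ctrl.pinpoint(c,n)])
E
```

```text
[(0.7, [541.9, -88.8, 139.0]), (0.59, [494.1, 0.9, 182.5]), (0.8, [668.0, -94.2, 141.1]), (0.73, [342.7, -452.0, -1.6]), (0.64, [492.7, -2.2, 182.2]), (0.4, [599.1, -50.0, 55.4]), (0.96, [668.2, -89.1, 136.0]), (0.47, [494.7, 4.8, 182.0])]
```

View pics/w17.png

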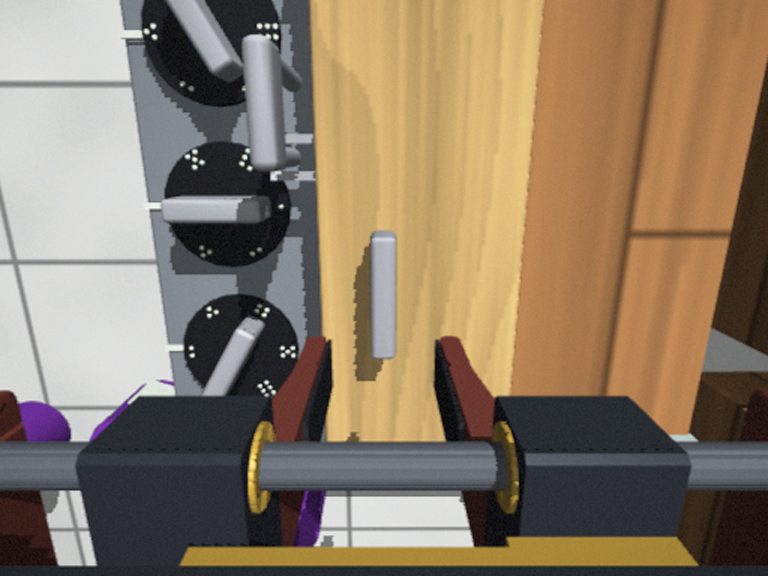

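Request:
move_arm --motion '[[[-0.081,-0.161,0],[0,0,0]],[[-0.162,-0.322,0],[0,0,0]],[[-0.243,-0.483,0],[0,0,0]],[[-0.324,-0.644,0],[0,0,0]],[[-0.324,-0.644,0],[0,0,0]]]' --gripper 0.34

```text
t: 66.92
ee_pos: [492.3, 2.7, 224.5]
orientation: [-3.142, -0.003, 0.002]
ft_force: [1.2, -1.0, 0.1]
width: 29.9
```

Request:
move_arm --motion '[[[0,0,0.098],[0,0,0]],[[0,0,0.196],[0,0,0]],[[0,0,0.295],[0,0,0]],[[0,0,0.393],[0,0,0]],[[0,0,0.393],[0,0,0]]]'

```text
t: 67.55
ee_pos: [492.2, 1.5, 164.4]
orientation: [-3.142, 0.0, 0.005]
ft_force: [-0.0, 0.3, 0.3]
width: 29.7
```

Request:
move_arm --motion '[[[0,0,0],[0,0,0]],[[0,0,0],[0,0,0]],[[0,0,0],[0,0,0]],[[0,0,0],[0,0,0]],[[0,0,0],[0,0,0]]]' --gripper 0

```text
t: 68.18
ee_pos: [493.3, 1.7, 166.3]
orientation: [-3.142, -0.0, -0.001]
ft_force: [-0.7, 0.1, 2.5]
width: 12.0
```

Request:
move_arm --motion '[[[0,0,0.05],[0,0,0]],[[0,0,0.1],[0,0,0]],[[0,0,0.15],[0,0,0]],[[0,0,0.18],[0,0,0]],[[0,0,0.187],[0,0,0]]]'

```text
t: 68.8
ee_pos: [493.3, 1.7, 138.4]
orientation: [3.142, 0.0, -0.0]
ft_force: [-6.8, -0.1, 20.6]
width: 12.1
```

Request:
move_arm --motion '[[[0,0,0.01],[0,0,0]],[[0,0,0.013],[0,0,0]],[[0,0,0.013],[0,0,0]],[[0,0,0.013],[0,0,0]],[[0,0,0.013],[0,0,0]]]'

```text
t: 69.42
ee_pos: [493.4, 1.7, 138.2]
orientation: [3.142, 0.0, 0.001]
ft_force: [-10.5, 0.6, 32.3]
width: 12.0
```

Request:
move_arm --motion '[[[0,0,0],[0,0,0]],[[0,0,0],[0,0,0]],[[0,0,0],[0,0,0]],[[0,0,0],[0,0,0]],[[0,0,0],[0,0,0]]]' --gripper 0.34

```text
t: 70.05
ee_pos: [493.1, 1.7, 135.8]
orientation: [3.142, 0.0, -0.001]
ft_force: [0.2, -0.8, 0.8]
width: 29.5
```

Request:
move_arm --motion '[[[0,0,-0.2],[0,0,0]],[[0,0,-0.4],[0,0,0]],[[0,0,-0.6],[0,0,0]],[[0,0,-0.8],[0,0,0]],[[0,0,-0.8],[0,0,0]]]'

```text
t: 70.68
ee_pos: [494.6, 1.7, 258.0]
orientation: [3.141, 0.0, 0.007]
ft_force: [0.0, 0.7, 0.4]
width: 29.7
```

Request:
move_arm --motion '[[[-0.15,0.15,-0.15],[0,0,0]],[[-0.3,0.3,-0.3],[0,0,0]],[[-0.45,0.45,-0.4],[0,0,0]],[[-0.6,0.6,-0.4],[0,0,0]],[[-0.6,0.6,-0.4],[0,0,0]]]'

```text
t: 71.3
ee_pos: [401.8, -88.9, 315.1]
orientation: [-3.141, 0.004, 0.002]
ft_force: [-0.1, 0.0, -0.6]
width: 29.8
```

```bash
python3 - <<'E'
from h import *
state()
for c in ("scene","side","wrist"):
    shot(c,c+"18.png",None,1.5)
    print(c,[(n,round(d["p"],2),np.round(d["location"],1).tolist()) for n in ("hatch_grip","shackle_grip","pot","crock","bottle","funnel","brush","bowl","pestle") for d in ctrl.pinpoint(c,n)[:1]])
E
```

```text
t71.30 pos [401.8 -88.9 315.1] yaw -0.002 tilt 0.0013 F [-0.1  0.  -0.6] M [-0.12  0.05  0.02] w 29.8 q [-0.25 -0.02  1.97 -0.    1.19 -0.24] cmd [493.23   1.59 135.98   0.  ]
scene [('hatch_grip', 0.56, [544.3, -91.8, 137.5]), ('shackle_grip', 0.65, [493.5, 7.4, 154.7]), ('pot', 0.84, [468.9, 355.4, 2.0]), ('crock', 0.98, [521.6, 566.9, 4.7]), ('bottle', 0.9, [697.6, 362.6, 1.8]), ('funnel', 0.91, [362.5, 482.8, -3.9]), ('brush', 0.71, [702.1, -372.7, 1.2]), ('bowl', 0.93, [564.6, -550.4, 1.1]), ('pestle', 0.56, [338.9, -453.8, 2.8])]
side [('hatch_grip', 0.94, [542.9, -94.9, 137.2]), ('shackle_grip', 0.56, [493.2, -3.0, 153.3]), ('pot', 0.53, [470.4, 354.0, -3.0]), ('crock', 0.65, [519.3, 564.3, -0.3]), ('bottle', 0.9, [698.5, 363.3, 2.0]), ('funnel', 0.5, [362.1, 478.2, -2.9]), ('brush', 0.56, [704.2, -371.2, -4.4]), ('bowl', 0.73, [565.9, -555.3, -2.8]), ('pestle', 0.71, [340.3, -455.2, -2.9])]
wrist [('hatch_grip', 0.86, [544.3, -90.0, 137.1]), ('shackle_grip', 0.93, [494.7, -0.5, 154.0]), ('pestle', 0.83, [340.6, -451.8, 0.8])]
```

View pics/wrist18.png

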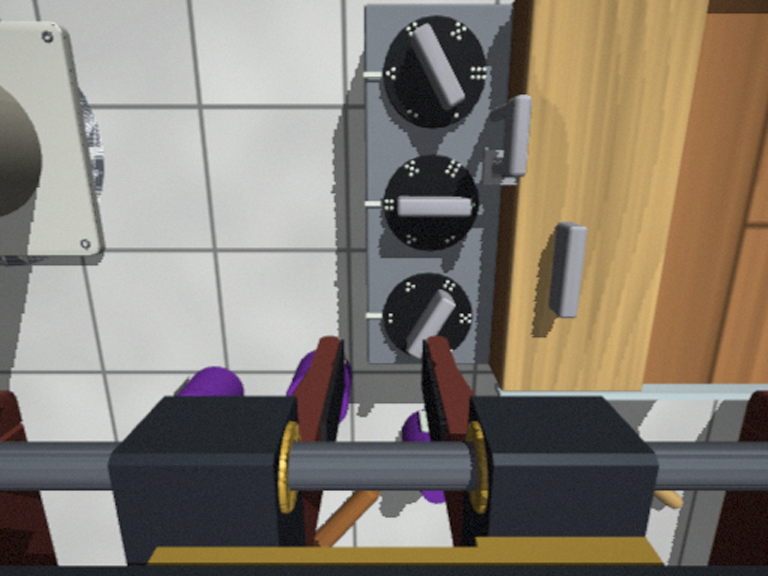

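View pics/side18.png

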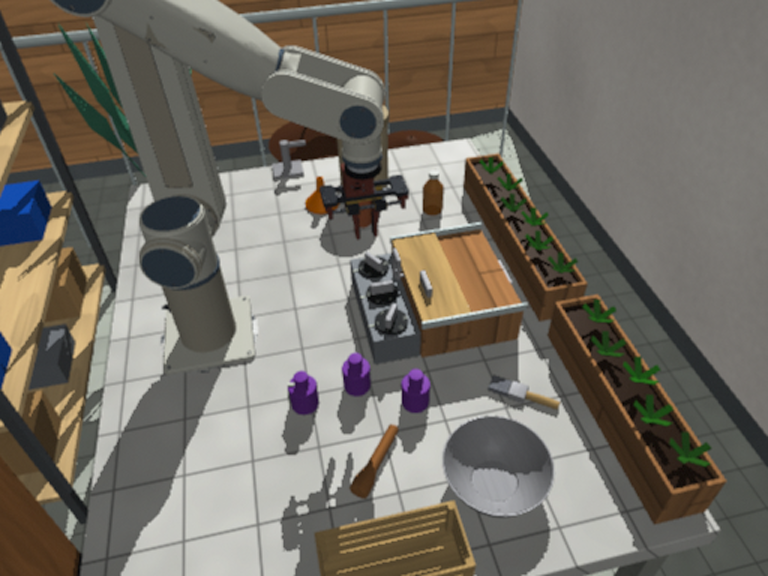

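```bash
python3 - <<'E'
from h import *
state(); print(ctrl.close_job())
E
```

```text
t72.80 pos [403.2 -88.3 316. ] yaw 0.000 tilt 0.0001 F [ 0.4 -0.2 -0.2] M [-0.06 -0.01  0.04] w 29.6 q [-0.24 -0.02  1.96 -0.    1.2  -0.24] cmd [493.23   1.59 135.98   0.  ]
the job is handed in; nothing more can be done
None
```

The locker job is done and handed in at 72.8 s of the 210 s allowed. No verdict was reported.

**What I did:**
- I set the dials to 3, 4 and 2, drew the shackle up to its stop and slid the hatch open to its stop.
- I stood both brown jars on the well floor, then slid the hatch shut and pressed the shackle home.
- There were only two brown jars on the ledge. I checked behind the crock for a third and found none, and I left the three purple look-alikes alone.

**Last checks:**
- **Tags:** From above, just before closing, both jars stood upright with their tags parallel to the reader by eye. I did not look inside after shutting the hatch.
- **Hatch:** The handle is back at about x = 543 mm, where it was at the start.
- **Shackle:** It hit its bottom stop at 32 N. The cameras put its grip point at 153–155 mm, against 153 mm when home.
- **Dials:** They still show 3, 4 and 2 in the last picture.
- **Forces:** The highest force I read at the end of a move was about 34 N, when drawing the shackle up to its stop.

**One thing disagreed:** The brush lies about 9 mm from where it was first seen. One of the jars was knocked about 40 mm, towards the brush, while the arm was at the locker. The brush was already in its new place before I reached for that jar, so I left it there. The other objects the networks could find were within their error of where they started.

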